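Load a label roll and close the edge guide with its thumbwheel

ROBOT

A 6-joint arm with a two-finger parallel gripper is mounted at the origin on the work surface. World frame = base frame: x ahead of the robot, y to its left, z up, the work surface at z = 0. Lengths are in mm, angles in rad, forces in N, time in s.
With the tool pointing down it reaches from about 400 to 925 mm from the base axis. Payload 12.5 kg.
Tool frame: the origin (TCP) lies on the mounting face of the last link; the fingertips stand 190 mm ahead of it and the grasp point (between the pads) lies 171 mm ahead of it; x points along the fingers, y is the direction in which the jaws open and shut, and the axes are right-handed (so a half turn about x gives the same grasp; the last joint's range is limited). The gripper opens to 95 mm and grips with 3 to 60 N. Pads are 20 mm wide; open, the fingers measure 119 mm over their backs; the gripper's body (75 mm by 180 mm) begins 59 mm behind the grasp point.
Start: joints at [-1.366, 0.491, 1.559, -0, 1.092, -0.106], TCP at [191.157, -595.049, 404.761] pointing down, gripper open.
Joint ranges: [-3.1, 3.1], [-0.84, 2.19], [0.05, 2.79], [-1.13, 4.28], [0.06, 2.93], [-2.69, 2.69]. Speed limits (rad/s): [2.22, 2.22, 2.79, 3.14, 3.14, 3.14].

INTERFACE

Orientations are given as [roll, pitch, yaw] about the fixed x, y, z axes, in that order (R = Rz(yaw) Ry(pitch) Rx(roll)).
In Python, from cell import env, eyes gives the robot as it stands. The module is installed in compiled form; this text tells all that it offers.
- The arm moves only by the tool jog_arm, never from a script. Its argument "deltas" is one flat list of numbers, 7 for each row, row after row: the shift along the tool's x, y, z in mm, then the turn, a rotation vector about the tool's x, y, z in rad, then the opening, from 0 (shut) to 1 (fully open). A call has 1 to 10 rows; each row shifts and turns the pose as measured when the row begins, along the tool's axes as they then stand; what a row does not reach is not made up. A row lasts 1/8 s, in which the tool goes at most 62.5 mm and 10.7 degrees, less where a joint would pass 70% of its speed; a pose out of reach is approached as far as the arm can. A call is refused whole if a number of a shift passes 62.5 or a number of a turn 0.188, either way. A call with a gripper value outside its range is refused whole. The fingers move at their own pace and stop on an object; the grip force is fixed at half the most. Time passes only in rows, so rows that do not move let the fingers close. It gives the time, the measured TCP pose, the force and the opening at its end, in the units of the state.
- env.state(): the state, without advancing time (a new reading comes with each control period).
- eyes.read_camera(name): name is "scene" or "side" or "wrist"; returns a dict with "image" (400x640x3 uint8, red, green, blue), "fovy" (degrees; the focal length in pixels is half the picture's height over the tangent of half this angle, whatever the lens; pixels are square), "cx", "cy" (the principal point, pixels), "world_from_camera" (4x4, takes a point from camera to world coordinates). Camera axes: x right, y up, looking along -z (the intrinsics and any distortion apply to the point x, -y, -z); pixel columns grow to the right and rows downward; lengths in mm; the calibration is good to about 2 mm. A picture is of the moment at which its call begins. There is no depth.
- env.job_done(): hands the job in, once; it reports no verdict.
The state is a dict: "t": time; "joints": joint angles; "qvel": joint speeds; "tau": joint torques, N m; "eef_pos": TCP position; "tcp_rot": TCP orientation; "ft_force": force on the tool from outside, world axes, zero at the start; "moment": the same for the moment, N m; "opening": opening from 0.0 (shut) to 1.0 (fully open).
Only numpy, scipy, OpenCV 4.12 (cv2) and the standard library are available. Lean on these libraries where they do the work, as an engineer would, in place of code of your own. Each camera call takes 0.05 s, during which the arm holds its last target.

TASK

Take the label roll off its little cradle and set it on the two rods of the printer's roll bed, standing free between the fixed end plate and the dark sliding guide. Then shut the guide up against it with the edge thumbwheel, rolling it with a light, even fingertip press (about 5 N, never over 15 N) until the roll has no play between guide and plate but is not crushed. Move the guide only by its wheel, and leave the bottles and the tin where they are.

Things in the scene. Friction and masses are not known exactly. Their poses are not given: they have to be found in the camera images.
- printer: Desktop label printer, light grey base, dark print module, fixed. Origin on the table under the middle of the roll bed; z up, y along the roll bed towards the print module. Sizes in mm in this frame: base x -100..100, y -120..165, flat deck at z = 50, clear either side of the rods in x (room for fingers); print module y 45..165, top z = 105.
- bed (a point): Point on the printer at (0, 0, 86): the roll's centre when it rests on both steel rods. Rods: radius 6, along y at x = -16 and +16, axes at z = 56, y -58..32; black end block y -65..-55, top z = 64. Fixed steel end plate: 60 wide in x, face to the roll at y = +32, top z = 100. Plate and fully open guide are 64 apart.
- guide: Dark sliding guide plate on the rods, 50 (x) x 6 thick, top 48 above the deck, foot 14 thick. Origin on its face to the roll, at deck level; printer's axes. It starts at y = -32 to -27.5 in the printer frame, moves to +y by 9 mm per rad of the wheel (0.5 mm per mm of rim) and stays where left. It snugs the 40 wide roll against the plate at y = -8; the guide's stop is at -2.
- wheel: Ridged black rubber thumbwheel, radius 18, 14 wide, origin on its axis at (-30, -92, 37.5) in the printer frame, turning about y. Only its top shows in a slot: 4 to 7 above the deck, cheeks beside it 2 high (5 wide, 36 long), so it cannot be pinched. Rolling its top to the printer's +x closes the guide, -x opens it. Closing takes about 50 mm of rim, in several strokes.
- wheel_top (a point): Point on the printer at the mean top of the thumbwheel (-30, -92, 55.5); printer's axes. The wheel runs out of true: its top rises and sinks by 1.8 either way as it turns. It is rigid under a press, takes about 2 N along the rim to turn (3 N when the guide pushes the roll); a fingertip kept on with 4 to 7 N drags it, and slips harmlessly once the roll is clamped.
- roll: White paper label roll with a cardboard core, diameter 56, 40 wide, about 90 g, axis horizontal along its own y. Origin at its centre. It starts on the cradle, centre about 38 above the table. Gripped across its diameter it leaves the bed's plate and guide free. Squeezing it with more than 20 N between guide and plate crushes its edge.
- cradle: Small fixed black cradle, 60 (x) x 70 (y), with two steel rods of radius 5 along its y under the roll, nothing more than 15 high. Origin on the table under its centre.
- bottle: Brown glass bottle, diameter 48, 115 tall, loose bystander; origin under its base.
- bottle2: A second brown glass bottle of the same size, loose bystander; origin under its base.
- tin: Bare metal tin 70 x 100 x 130 with a screw cap, loose bystander; origin under its base.
Not all that is in view belongs to the job. Leave any purple or turquoise look-alike of the roll alone.

How it is judged:
By the outcome, as a careful person would: the job done as asked, in the order asked, and still so for the second after the job is handed in, with the robot touching nothing.
It also fails if it takes over 72 s, if anything falls off the work surface, if the arm or the gripper's body presses on something with over 40 N, if the wrist force passes 120 N, or if a joint passes its speed limit or range.

## Working session

There is one attempt and no reset: what is moved stays moved. The work goes in short steps, Python scripts to look and compute and a tool call to move; the robot and the scene stay as the last step left them, time stands still between calls to the robot, and variables do not carry over. Pictures are saved under pics/ and viewed, and the job is handed in when it is done.

Besides the shell and the picture viewer there is one more tool, called by a JSON object that holds its "method" and its "body", one argument or row to a line. jog_arm: Moves the arm, as the interface text tells. Its arguments: {"type":"object","properties":{"deltas":{"type":"array","items":{"type":"number"}}},"required":["deltas"]}

```bash
mkdir -p pics; ls; cat > h.py <<'E'
import numpy as np, cv2
from cell import env, eyes
def cap(n,tag):
    c=eyes.read_camera(n); cv2.imwrite(f'pics/{tag}.png',cv2.cvtColor(c['image'],cv2.COLOR_RGB2BGR)); np.savez(f'pics/{tag}.npz',**c); return c
def load(tag):
    d=np.load(f'pics/{tag}.npz',allow_pickle=True); return {k:d[k] for k in d.files}
def f(c): return 200/np.tan(np.radians(float(c['fovy']))/2)
def ray(c,u,v):
    F=f(c);d=np.array([(u-c['cx'])/F,-(v-c['cy'])/F,-1]);T=c['world_from_camera'];return T[:3,3],T[:3,:3]@d
def onz(c,u,v,z):
    o,d=ray(c,u,v);return o+d*(z-o[2])/d[2]
def proj(c,p):
    T=c['world_from_camera'];q=T[:3,:3].T@(np.array(p,float)-T[:3,3]);F=f(c);return np.array([c['cx']+F*q[0]/-q[2],c['cy']-F*q[1]/-q[2]])
E
python3 - <<'E'
from h import *
print(env.state())
for n in('scene','side','wrist'):
    c=cap(n,n+'0');print(n,{k:v for k,v in c.items() if k not in('image',)})
E
```

```text
pics
{'t': 0.0, 'joints': array([-1.36557479e+00,  4.91564289e-01,  1.55952069e+00, -7.47360467e-06,
        1.09169449e+00, -1.05593534e-01]), 'qvel': array([-0.00164508, -0.00115632, -0.0011306 ,  0.00082269, -0.00109252,
       -0.000691  ]), 'tau': array([-3.00335400e-03, -6.12652159e+01, -2.58190155e+01,  6.91776141e-02,
        4.82102029e-02, -1.13347062e-04]), 'eef_pos': array([ 191.16070066, -594.99209826,  404.13414923]), 'tcp_rot': array([-1.67080519,  1.56960949,  1.78160599]), 'ft_force': array([-0.61789328,  0.69292136, -0.36886945]), 'moment': array([0.00410687, 0.01630901, 0.02781796]), 'opening': 0.9997651371788232}
scene {'fovy': 53.70118308045203, 'cx': 320.5700471575187, 'cy': 201.62250510728657, 'world_from_camera': array([[-1.80681409e-01, -7.60168990e-01,  6.24097217e-01,
         1.13420506e+03],
       [ 9.83416909e-01, -1.49735843e-01,  1.02324776e-01,
         7.04007030e+01],
       [ 1.56656008e-02,  6.32235941e-01,  7.74617521e-01,
         8.06185965e+02],
       [ 0.00000000e+00,  0.00000000e+00,  0.00000000e+00,
         1.00000000e+00]])}
side {'fovy
[... 185 characters left out ...]
  [-2.00860549e-01, -7.75245319e-01,  5.98873723e-01,
         6.59763966e+02],
       [ 3.66932241e-03,  6.10733097e-01,  7.91828024e-01,
         9.70444083e+02],
       [ 0.00000000e+00,  0.00000000e+00,  0.00000000e+00,
         1.00000000e+00]])}
wrist {'fovy': 68.63758268646589, 'cx': 313.12881537402313, 'cy': 196.75486150744152, 'world_from_camera': array([[ 3.06956325e-01,  9.08445715e-01,  2.83732615e-01,
         2.70531203e+02],
       [-9.51723301e-01,  2.93235054e-01,  9.07521999e-02,
        -5.67975056e+02],
       [-7.56901363e-04, -2.97891902e-01,  9.54599309e-01,
         3.85357318e+02],
       [ 0.00000000e+00,  0.00000000e+00,  0.00000000e+00,
         1.00000000e+00]])}
```

View pics/scene0.png

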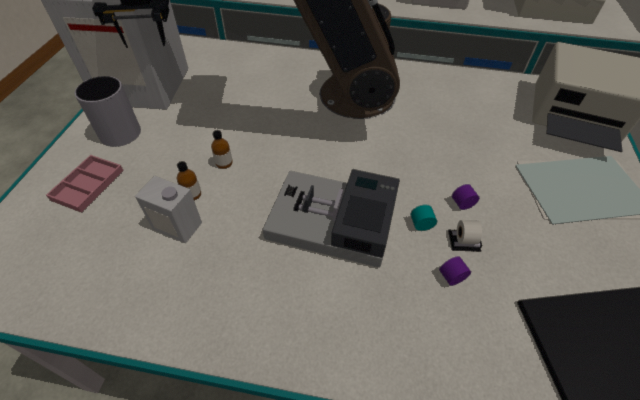

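View pics/side0.png

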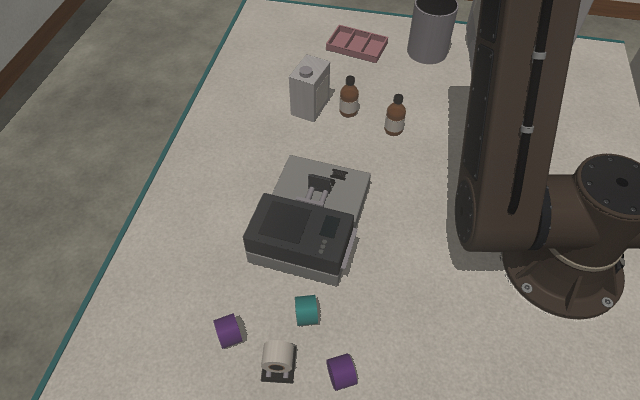

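View pics/wrist0.png

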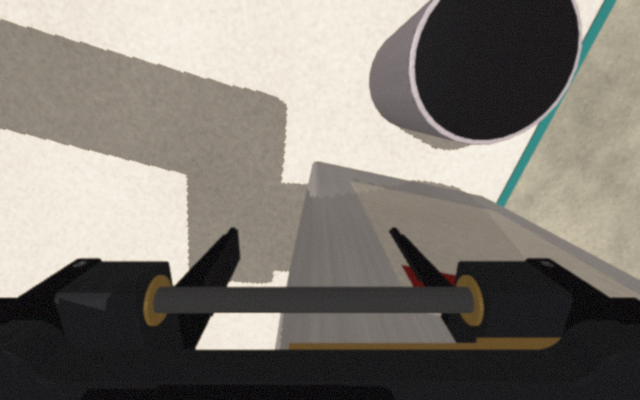

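```bash
python3 - <<'E'
from h import *
def crop(t,x,y,w,h,s):
    i=cv2.imread(f'pics/{t}.png')[y:y+h,x:x+w]; return cv2.resize(i,None,fx=s,fy=s,interpolation=cv2.INTER_CUBIC)
cv2.imwrite('pics/c1.png',crop('scene0',255,160,155,110,5))
cv2.imwrite('pics/c2.png',crop('side0',235,145,145,145,4))
a=crop('scene0',400,170,100,120,4);b=crop('side0',205,280,100,120,4)
c=crop('side0',205,280,100,120,4)
cv2.imwrite('pics/c3.png',np.hstack([a,c[:480]]))
E
```

```text
(no output)
```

View pics/c1.png

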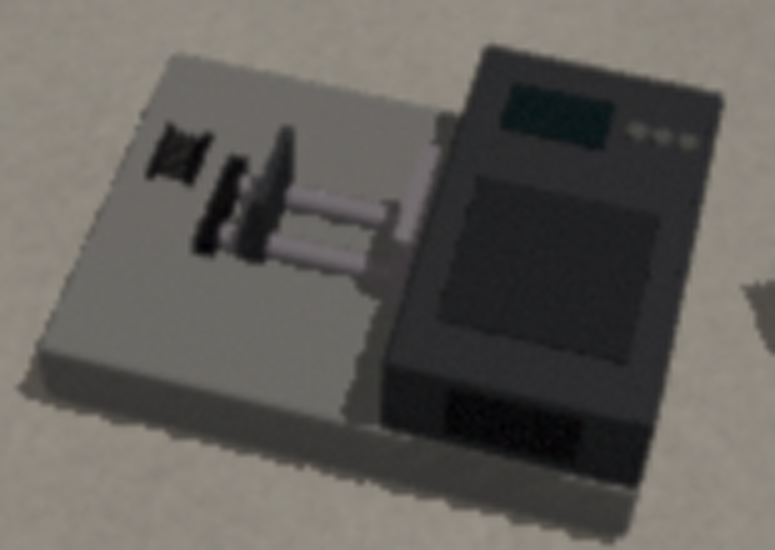

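View pics/c2.png

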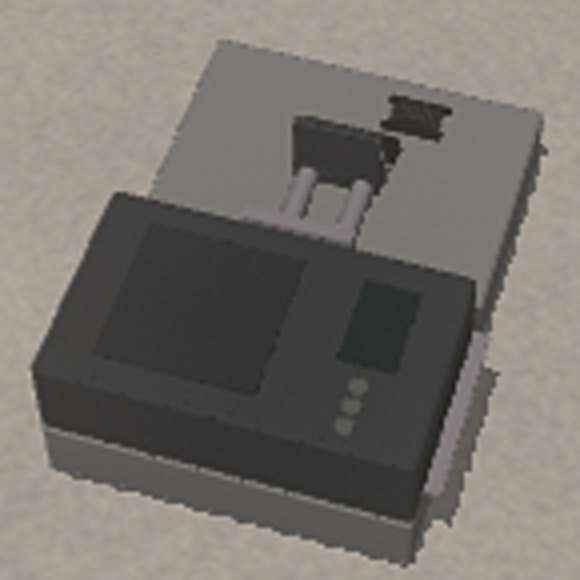

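View pics/c3.png

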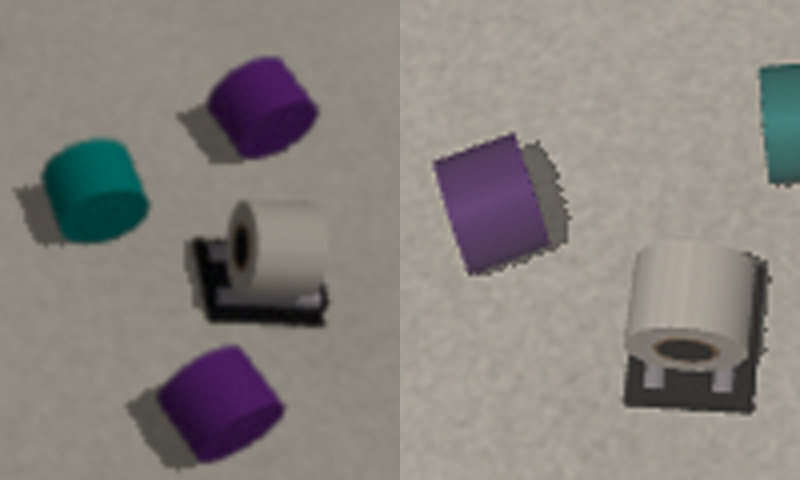

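```bash
cat > fit.py <<'E'
from h import *
from scipy.optimize import least_squares
S=load('scene0');D=load('side0')
P=[(-100,-120,50),(100,-120,50),(-100,45,105),(-100,165,105),(100,45,105),(100,165,105)]
sc=np.array([(175,55),(40,350),(490,45),(722,95),(385,362),(655,425)])/5+[255,160]
sd=np.array([(542,112),(222,40),(475,280),(415,470),(118,193),(35,370)])/4+[235,145]
def W(q,p):
    c,s=np.cos(q[2]),np.sin(q[2]);return np.array([q[0]+c*p[0]-s*p[1],q[1]+s*p[0]+c*p[1],p[2]])
def res(q,full=False):
    r=[proj(S,W(q,p))-u for p,u in zip(P,sc)]+[proj(D,W(q,p))-u for p,u in zip(P,sd)]
    return np.array(r).ravel()
if __name__=='__main__':
    for m in(slice(None),slice(0,12),slice(12,24)):
        r=least_squares(lambda q:res(q)[m],[500,0,0],x_scale=[100,100,1]);print(r.x,np.round(r.fun,1))
    a=onz(S,460.5,232,38);b=onz(D,276.75,367.5,38);print(a,b,(a+b)/2,np.linalg.norm(a-b),np.degrees(np.arctan2(*(b-a)[[1,0]])))
    # cradle corners at z~0..15
    for u in [(390,400)]: pass
E
python3 fit.py
```

```text
[ 5.43419356e+02 -1.83464430e+01 -9.03383700e-02] [-0.1 -1.5 -0.2 -1.  -0.5 -1.3  1.4 -1.1  0.1 -0.6  1.2 -0.2  0.6 -0.3
 -1.3 -1.   0.9 -0.8  0.3  0.5 -1.6 -1.4 -2.2 -0. ]
[ 5.45905241e+02 -1.87308924e+01 -9.07761653e-02] [-0.5 -0.8 -0.7 -0.2 -0.8 -0.6  1.2 -0.4 -0.3  0.3  0.9  0.8]
[ 5.42056933e+02 -1.76357382e+01 -9.04338761e-02] [ 1.1 -0.  -0.8 -0.7  1.5 -0.4  0.9  1.  -1.1 -1.1 -1.7  0.4]
[542.67692782 312.32224606  38.        ] [534.87785903 351.90920097  38.        ] [538.77739343 332.11572351  38.        ] 40.347893044740424 101.14517243695072
```

```bash
cat > plan.py <<'E'
from h import *
from scipy.spatial.transform import Rotation as Ro
def Rcur(s=None):
    s=s or env.state();return Ro.from_euler('xyz',s['tcp_rot']).as_matrix()
def Rdown(jaw):  # jaw yaw rad: tool y dir
    y=np.array([np.cos(jaw),np.sin(jaw),0]);x=np.array([0,0,-1.]);return np.c_[x,y,np.cross(x,y)]
def go(pos,jaw,pr=True):
    s=env.state();R=Rcur(s);d=R.T@(np.array(pos)-s['eef_pos'])
    w=min((Ro.from_matrix(R.T@Rdown(j)).as_rotvec() for j in(jaw,jaw+np.pi)),key=np.linalg.norm)
    print('t',round(s['t'],2),'eef',s['eef_pos'].round(1),'jawyaw',np.degrees(np.arctan2(R[1,1],R[0,1])).round(1),'F',s['ft_force'].round(1),'op',round(s['opening'],3))
    print('tool delta',d.round(1),'rot',w.round(3),'j6',s['joints'][5].round(2))
E
python3 - <<'E'
from plan import *
print(Rcur().round(3));go((520,-150,400),np.radians(11));go((539,332,400),np.radians(11))
S=load('scene0')
for u in((222,165),(190,198),(172,233)):print(onz(S,*u,0))
E
```

```text
[[-0.     0.306 -0.952]
 [ 0.001 -0.952 -0.306]
 [-1.    -0.001 -0.   ]]
t 0.15 eef [ 191.2 -595.   404.3] jawyaw -72.2 F [-0.5  0.2  0.3] op 0.997
tool delta [   4.6 -323.1 -449.2] rot [-1.452e+00 -1.000e-03  1.000e-03] j6 -0.11
t 0.15 eef [ 191.2 -595.   404.3] jawyaw -72.2 F [-0.5  0.2  0.3] op 0.997
tool delta [   5.  -776.2 -614.7] rot [-1.452e+00 -1.000e-03  1.000e-03] j6 -0.11
[ 406.8929834  -334.49719905    0.        ]
[ 539.09245187 -376.14765376    0.        ]
[ 653.07475008 -376.26473947    0.        ]
```

{"method": "jog_arm", "body": {
  "deltas": [0,-33,-46,0,0,0,1,0,-33,-46,0,0,0,1,0,-33,-46,0,0,0,1,0,-33,-46,0,0,0,1,0,-33,-46,0,0,0,1,0,-33,-46,0,0,0,1,0,-33,-46,0,0,0,1,0,-33,-46,0,0,0,1,0,-33,-46,0,0,0,1,0,-33,-46,0,0,0,1]
}}

```text
t: 1.4
eef_pos: [536.5, -129.2, 403.2]
tcp_rot: [-1.612, 1.569, 1.834]
ft_force: [0.1, 0.2, -0.2]
opening: 1.0
```

{"method": "jog_arm", "body": {
  "deltas": [0,0,0,-0.18,0,0,1,0,0,0,-0.18,0,0,1,0,0,0,-0.18,0,0,1,0,0,0,-0.18,0,0,1,0,0,0,-0.18,0,0,1,0,0,0,-0.18,0,0,1,0,0,0,-0.18,0,0,1,0,0,0,-0.18,0,0,1]
}}

```text
t: 2.4
eef_pos: [538.5, -124.6, 401.3]
tcp_rot: [-2.528, 1.566, 2.409]
ft_force: [0.8, 0.4, 0.4]
opening: 0.998
```

```bash
python3 - <<'E'
from plan import *
go((539,260,400),np.radians(11));print(Rcur().round(3))
E
```

```text
t 2.4 eef [ 538.5 -124.6  401.3] jawyaw 12.9 F [0.8 0.4 0.4] op 0.998
tool delta [   2.6   86.2 -374.8] rot [ 0.033 -0.004  0.003] j6 -0.57
[[-0.004  0.975  0.223]
 [ 0.003  0.223 -0.975]
 [-1.    -0.003 -0.004]]
```

```bash
python3 - <<'E'
from plan import *
cap('wrist','w1')
E
```

```text
(no output)
```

View pics/w1.png

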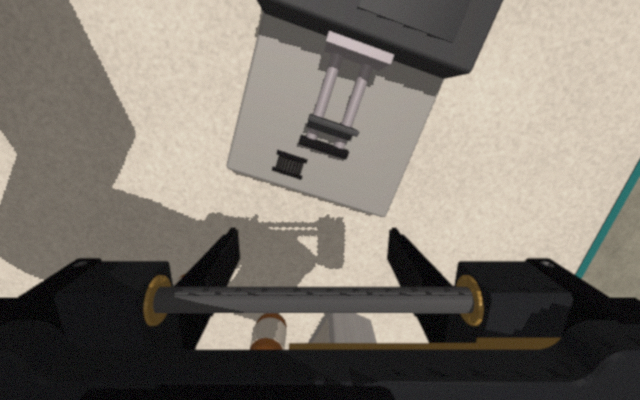

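{"method": "jog_arm", "body": {
  "deltas": [0,14,-60,0,0,0,1,0,14,-60,0,0,0,1,0,14,-60,0,0,0,1,0,14,-60,0,0,0,1,0,14,-60,0,0,0,1,0,14,-60,0,0,0,1,0,2,0,0,0,0,1,0,0,0,0,0,0,1]
}}

```text
t: 3.45
eef_pos: [542.0, 253.0, 401.1]
tcp_rot: [-2.353, 1.565, 2.566]
ft_force: [0.4, -0.7, 0.7]
opening: 1.0
```

```bash
python3 - <<'E'
from plan import *
cap('wrist','w2')
go((539,260,400),np.radians(11))
E
```

```text
t 3.5 eef [542.  252.6 401.2] jawyaw 11.8 F [-0.3  0.7  0.9] op 0.999
tool delta [ 1.2 -1.4 -7.8] rot [ 0.015 -0.004  0.004] j6 0.12
```

View pics/w2.png

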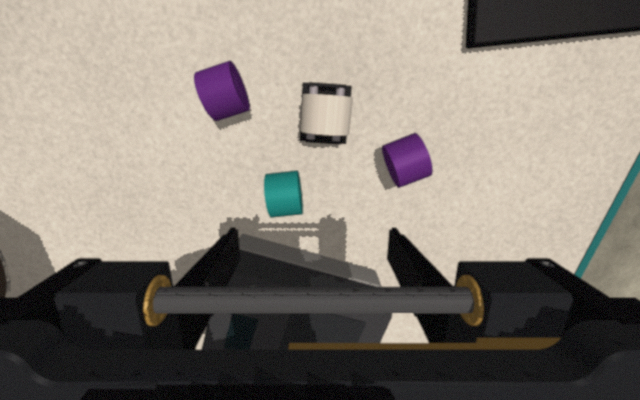

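```bash
python3 - <<'E'
from plan import *
i=cv2.imread('pics/w2.png');cv2.imwrite('pics/c4.png',cv2.resize(i[65:160,280:375],None,fx=6,fy=6,interpolation=cv2.INTER_CUBIC))
i=cv2.imread('pics/w1.png');cv2.imwrite('pics/c5.png',cv2.resize(i[10:220,220:460],None,fx=2.8,fy=2.8,interpolation=cv2.INTER_CUBIC))
E
```

```text
(no output)
```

View pics/c4.png

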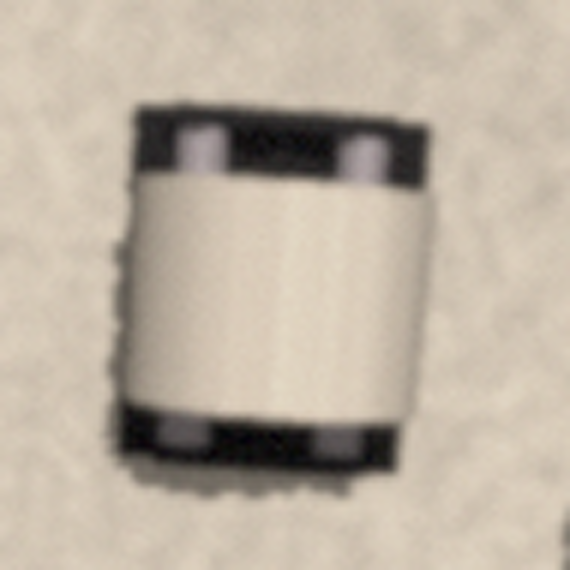

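View pics/c5.png

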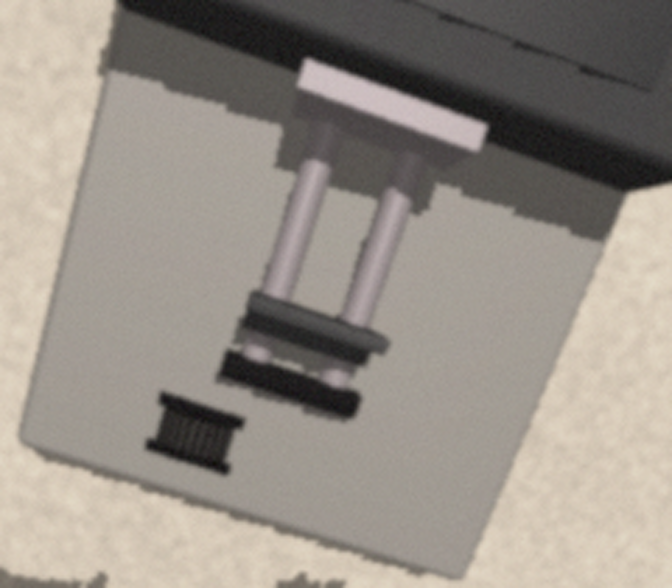

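```bash
python3 - <<'E'
from plan import *
from fit import W,res
from scipy.optimize import least_squares
w=load('w1')
P=[(-100,-120,50),(100,-120,50),(-30,-92,53),(-30,32,100),(30,32,100)]
u=np.array([(22,440),(462,578),(195,434),(298,85),(480,152)])/2.8+[220,10]
fn=lambda q:np.array([proj(w,W(q,p))-x for p,x in zip(P,u)]).ravel()
r=least_squares(fn,[543,-18,-.09],x_scale=[100,100,1]);print(r.x,r.fun.round(1))
r2=least_squares(lambda q:np.r_[fn(q),res(q)],[543,-18,-.09],x_scale=[100,100,1]);print(r2.x,r2.fun.round(1))
w=load('w2')
for pts,z in((((135,175),(430,190),(413,425),(122,405)),38),(((135,108),(428,127),(397,468),(120,455)),10)):
    a=np.array([onz(w,x/6+280,y/6+65,z) for x,y in pts]);print(a.round(1),a.mean(0).round(1))
    for i,j in((0,1),(3,2),(3,0),(2,1)):
        d=a[j]-a[i];print(np.linalg.norm(d).round(1),np.degrees(np.arctan2(d[1],d[0])).round(1))
print(Rcur(),w['world_from_camera'][:3,3])
go((537,331,400),np.radians(8))
E
```

```text
[ 5.44013989e+02 -1.91704323e+01 -8.82844035e-02] [-2.5  0.9  1.3  1.9  0.6 -0.7  0.6 -0.2 -0.2 -0.9]
[ 5.43872512e+02 -1.89504938e+01 -8.85518228e-02] [-2.6  0.7  1.2  1.7  0.5 -0.9  0.5 -0.6 -0.2 -1.2 -0.5 -1.3 -0.5 -0.8
 -0.9 -1.2  1.1 -1.1 -0.1 -0.5  1.  -0.1  0.3 -0.7 -1.5 -1.2  0.8 -1.1
  0.3  0.2 -1.7 -1.6 -2.3 -0.2]
[[507.7 347.   38. ]
 [561.8 355.8  38. ]
 [569.  313.5  38. ]
 [513.5 305.6  38. ]] [538.  330.5  38. ]
54.8 9.2
56.2 8.1
41.8 97.9
42.9 99.8
[[504.  360.2  10. ]
 [561.6 368.7  10. ]
 [571.6 302.3  10. ]
 [514.2 292.9  10. ]] [537.9 331.   10. ]
58.3 8.4
58.2 9.3
68.0 98.7
67.2 98.6
[[-0.00453113  0.97873642  0.20507191]
 [ 0.00304211  0.20508656 -0.97873911]
 [-0.99998511 -0.00381094 -0.00390669]] [523.35493099 336.93193253 382.57196694]
t 3.5 eef [542.  252.6 401.2] jawyaw 11.8 F [-0.3  0.7  0.9] op 0.999
tool delta [  1.4  11.2 -77.7] rot [ 0.067 -0.004  0.004] j6 0.12
```

{"method": "jog_arm", "body": {
  "deltas": [0,12,-39,0.055,-0.004,0.004,0.8,0,0,-39,0,0,0,0.8,50,0,0,0,0,0,0.8,40,0,0,0,0,0,0.8,0,0,0,0,0,0,0.8]
}}

```text
t: 4.12
eef_pos: [542.5, 326.7, 310.7]
tcp_rot: [1.427, 1.569, -0.009]
ft_force: [-0.2, 0.2, 0.5]
opening: 0.801
```

```bash
python3 - <<'E'
from plan import *
go((538,331,211),np.radians(8.7))
cap('wrist','w3');cap('side','s3')
E
```

```text
t 4.12 eef [542.5 326.7 310.7] jawyaw 7.7 F [-0.2  0.2  0.5] op 0.801
tool delta [99.7 -4.1 -4.9] rot [-0.017  0.    -0.002] j6 0.3
```

View pics/w3.png

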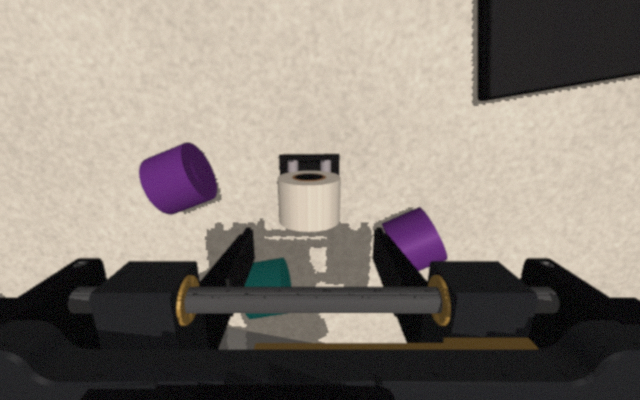

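View pics/s3.png

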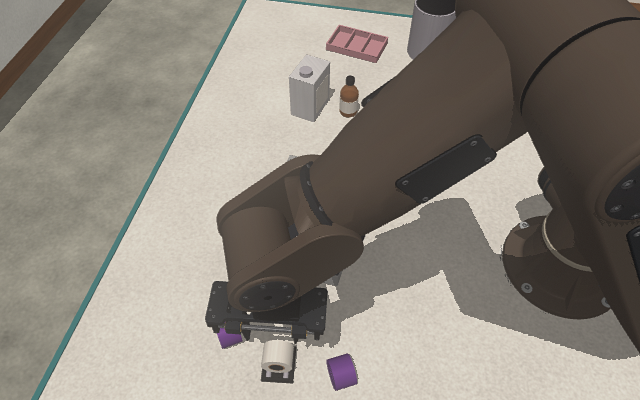

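{"method": "jog_arm", "body": {
  "deltas": [20,-4,-5,-0.017,0,0,0.8,40,0,0,0,0,0,0.8,20,0,0,0,0,0,0.8,0,0,0,0,0,0,0.8]
}}

```text
t: 4.72
eef_pos: [541.9, 330.6, 241.4]
tcp_rot: [1.821, 1.55, 0.398]
ft_force: [0.2, -0.1, 0.3]
opening: 0.802
```

```bash
python3 - <<'E'
from plan import *
go((538,331,211),np.radians(8.7))
cap('wrist','w4')
c=cap('side','s4');cv2.imwrite('pics/s4c.png',cv2.resize(cv2.imread('pics/s4.png')[260:400,190:390],None,fx=4,fy=4))
E
```

```text
t 4.72 eef [541.9 330.6 241.4] jawyaw 8.5 F [ 0.2 -0.1  0.3] op 0.802
tool delta [30.3 -4.5 -0.8] rot [-0.004 -0.005 -0.02 ] j6 0.3
```

View pics/w4.png

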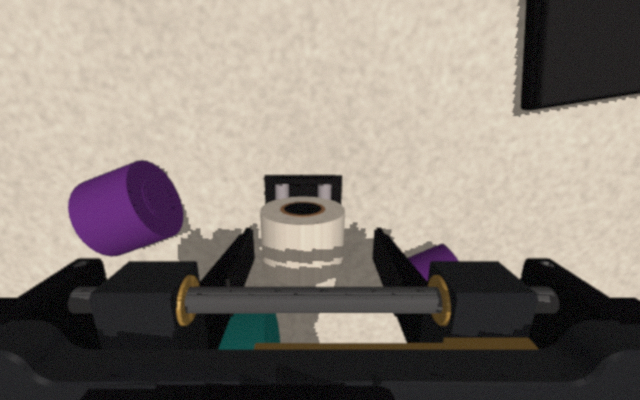

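View pics/s4c.png

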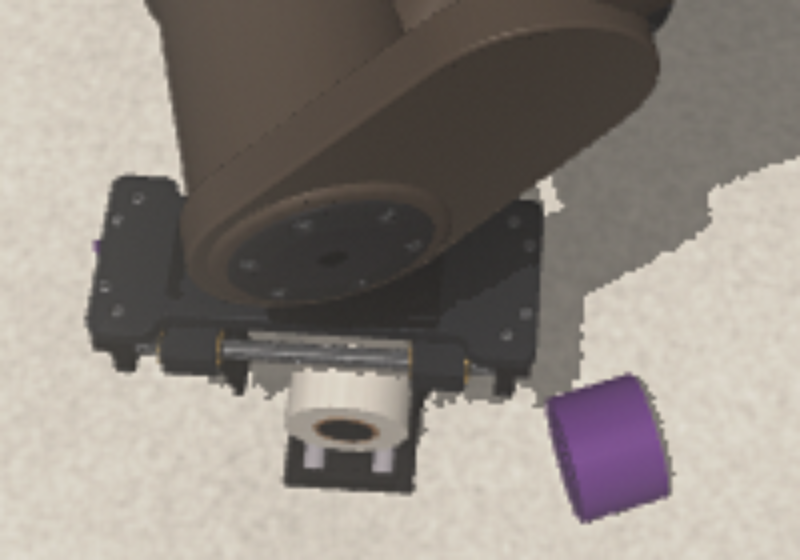

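{"method": "jog_arm", "body": {
  "deltas": [3,-5,-1,0,-0.005,-0.02,0.8,6,0,0,0,0,0,0.8,0,0,0,0,0,0,0.8]
}}

```text
t: 5.2
eef_pos: [537.0, 331.1, 235.9]
tcp_rot: [1.904, 1.566, 0.481]
ft_force: [0.4, 0.9, -0.3]
opening: 0.8
```

```bash
python3 - <<'E'
from plan import *
go((538,331,211),np.radians(8.7))
cap('wrist','w5')
E
```

```text
t 5.2 eef [537.  331.1 235.9] jawyaw 8.5 F [ 0.4  0.9 -0.3] op 0.8
tool delta [24.9  0.8  0.3] rot [-0.004 -0.002 -0.005] j6 0.3
```

View pics/w5.png

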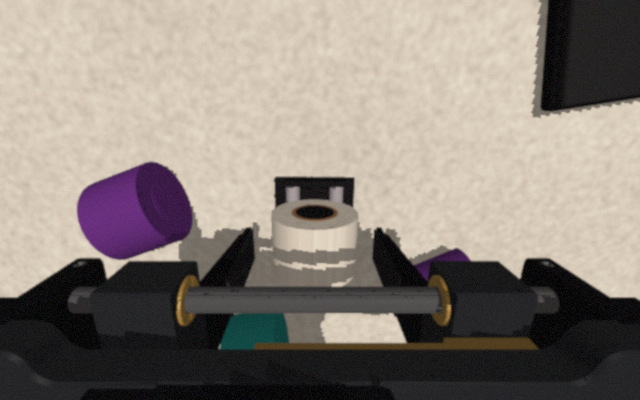

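{"method": "jog_arm", "body": {
  "deltas": [10,0,0,0,0,-0.004,0.8,10,0,0,0,0,0,0.8,4,0,0,0,0,0,0.8,0,0,0,0,0,0,0.8]
}}

```text
t: 5.75
eef_pos: [537.1, 331.2, 209.8]
tcp_rot: [-2.964, 1.569, 1.897]
ft_force: [-0.5, -0.9, 0.2]
opening: 0.797
```

```bash
python3 - <<'E'
from plan import *
go((538,331,211),np.radians(8.7))
cap('wrist','w6')
E
```

```text
t 5.75 eef [537.1 331.2 209.8] jawyaw 8.5 F [-0.5 -0.9  0.2] op 0.797
tool delta [-1.2  0.8  0.3] rot [-0.004 -0.001  0.   ] j6 0.3
```

View pics/w6.png

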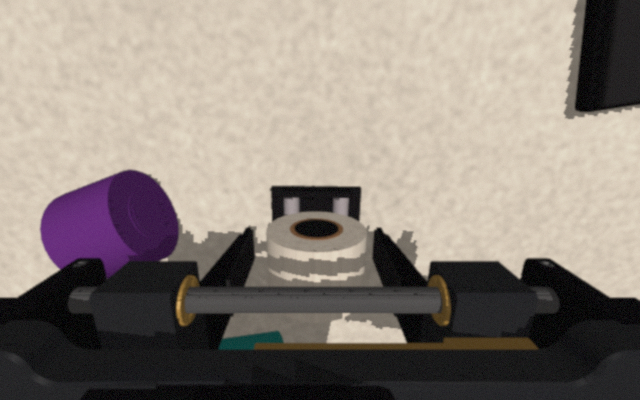

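{"method": "jog_arm", "body": {
  "deltas": [0,1,0,0,0,0,0.65,0,0,0,0,0,0,0.5,0,0,0,0,0,0,0.4,0,0,0,0,0,0,0.4,0,0,0,0,0,0,0.4]
}}

```text
t: 6.42
eef_pos: [538.3, 331.4, 210.7]
tcp_rot: [2.667, 1.569, 1.244]
ft_force: [-0.1, -0.3, -0.6]
opening: 0.582
```

```bash
python3 - <<'E'
from plan import *
go((538,331,211),np.radians(8.7))
cap('wrist','w7')
E
```

```text
t 6.42 eef [538.3 331.4 210.7] jawyaw 8.5 F [-0.1 -0.3 -0.6] op 0.582
tool delta [-0.4 -0.4  0.4] rot [-0.004 -0.002 -0.001] j6 0.3
```

View pics/w7.png

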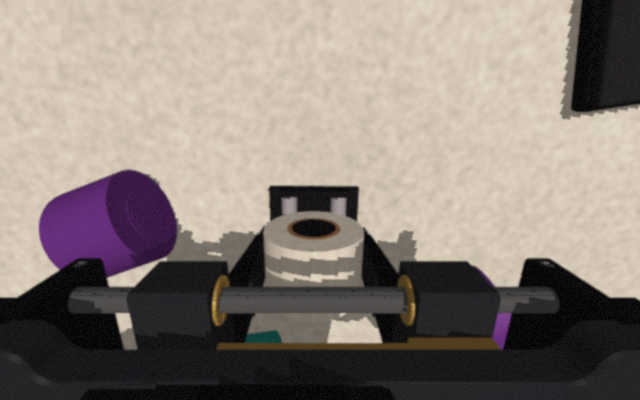

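{"method": "jog_arm", "body": {
  "deltas": [-10,0,0,0,0,0,0.4,-30,0,0,0,0,0,0.4,-50,0,0,0,0,0,0.4,-50,0,0,0,0,0,0.4,0,0,0,0,0,0,0.4]
}}

```text
t: 7.1
eef_pos: [538.1, 331.1, 357.1]
tcp_rot: [2.574, 1.569, 1.152]
ft_force: [1.3, -0.0, -1.7]
opening: 0.583
```

```bash
python3 - <<'E'
from plan import *
cap('wrist','w8')
from fit import W
w=load('w7');print(onz(w,313.5,228.5,38))
q=[543.9,-19,-0.0885];p=W(q,(0,2,300));print(p)
go((p[0],p[1],350),q[2])
E
```

```text
[534.90976152 350.41113761  38.        ]
[544.07676904 -17.00782714 300.        ]
t 7.15 eef [537.8 331.  354.9] jawyaw 8.5 F [-0.3  0.3 -1.1] op 0.583
tool delta [  4.7 -45.2 345.1] rot [ 0.237 -0.001  0.002] j6 0.3
```

View pics/w8.png

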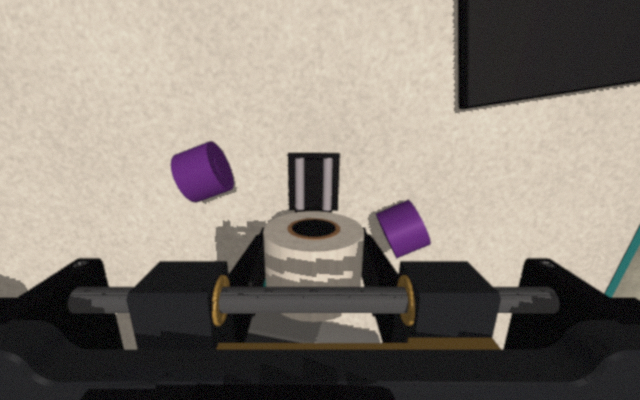

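{"method": "jog_arm", "body": {
  "deltas": [0,0,0,0.12,0,0,0.4,0,0,0,0.12,0,0,0.4,0,-5,48,0,0,0,0.4,0,-5,48,0,0,0,0.4,0,-5,48,0,0,0,0.4,0,-5,48,0,0,0,0.4,0,-5,48,0,0,0,0.4,0,-5,48,0,0,0,0.4,0,0,40,0,0,0,0.4,0,0,0,0,0,0,0.4]
}}

```text
t: 8.4
eef_pos: [470.6, -1.9, 345.1]
tcp_rot: [-1.348, 1.55, -3.018]
ft_force: [0.1, 0.3, -0.8]
opening: 0.584
```

```bash
python3 - <<'E'
from plan import *
from fit import W
q=[543.9,-19,-0.0885];p=W(q,(0,2,300))
go((p[0],p[1],350),q[2])
cap('wrist','w9');cap('scene','c9')
E
```

```text
t 8.4 eef [470.6  -1.9 345.1] jawyaw -5.7 F [ 0.1  0.3 -0.8] op 0.584
tool delta [-6.4 74.5  7.8] rot [-0.01   0.005  0.021] j6 -0.04
```

View pics/w9.png

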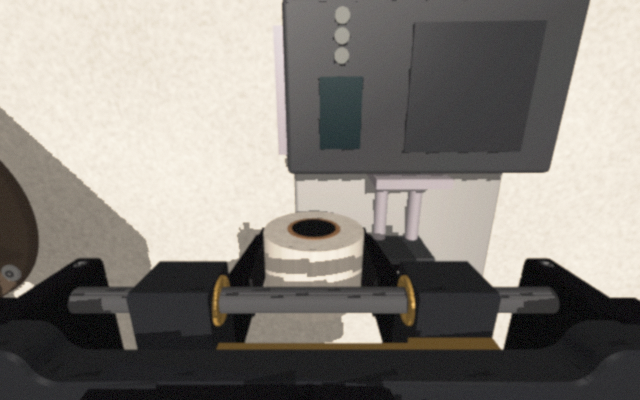

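View pics/c9.png

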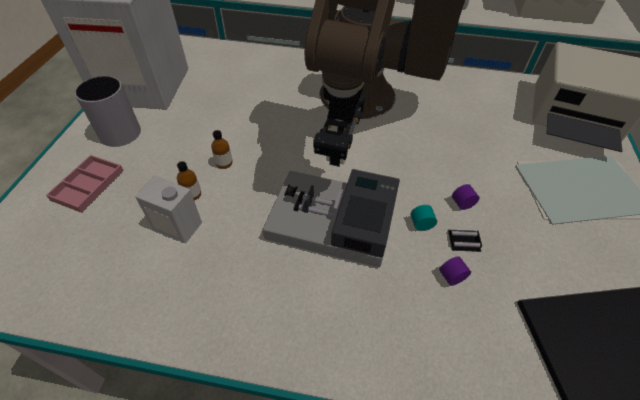

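{"method": "jog_arm", "body": {
  "deltas": [-3,25,3,0,0.005,0.021,0.4,0,25,3,0,0,0,0.4,0,22,2,0,0,0,0.4,0,0,0,0,0,0,0.4,0,0,0,0,0,0,0.4]
}}

```text
t: 9.12
eef_pos: [543.1, -9.4, 345.5]
tcp_rot: [-2.004, 1.567, 2.618]
ft_force: [-0.3, -0.2, -0.8]
opening: 0.585
```

```bash
python3 - <<'E'
from plan import *
from fit import W
q=[543.9,-19,-0.0885];p=W(q,(0,2,300))
go((p[0],p[1],350),q[2])
cap('wrist','w10');cap('side','s10')
E
```

```text
t 9.12 eef [543.1  -9.4 345.5] jawyaw -5.2 F [-0.3 -0.2 -0.8] op 0.585
tool delta [-4.5  1.6  7.5] rot [-0.002 -0.002  0.004] j6 -0.05
```

View pics/w10.png

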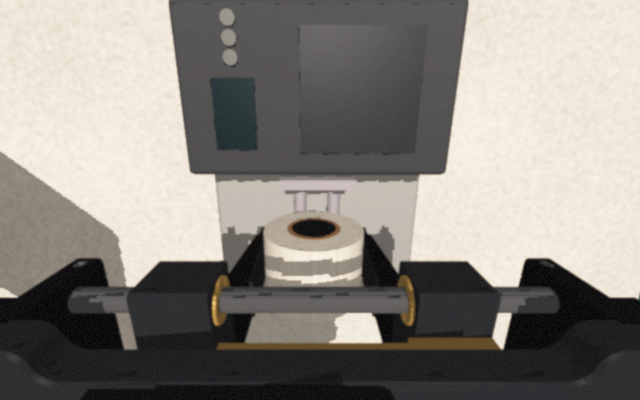

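View pics/s10.png

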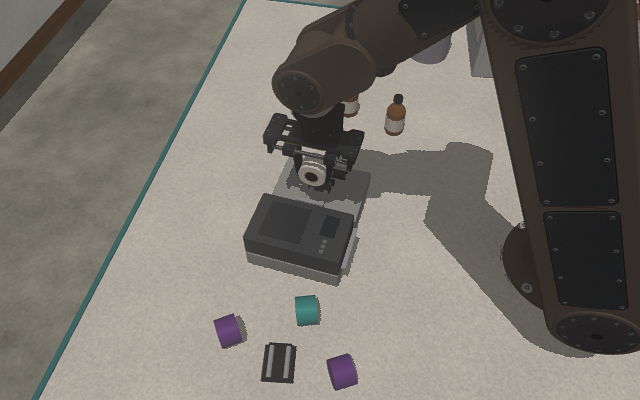

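```bash
python3 - <<'E'
from plan import *
from fit import W
w=load('w10');q=[543.9,-19,-0.0885]
i=cv2.imread('pics/w10.png');cv2.imwrite('pics/c10.png',cv2.resize(i[165:225,200:430],None,fx=3.4,fy=3.4,interpolation=cv2.INTER_CUBIC))
for p in((-30,32,100),(30,32,100),(-100,45,105),(100,45,105),(-16,25,62),(16,25,62)):print(p,proj(w,W(q,p)).round(1))
E
```

```text
(-30, 32, 100) [280.5 188.1]
(30, 32, 100) [355.2 188.2]
(-100, 45, 105) [188.9 173.6]
(100, 45, 105) [447.5 173.8]
(-16, 25, 62) [300.2 184.5]
(16, 25, 62) [334.5 184.5]
```

View pics/c10.png

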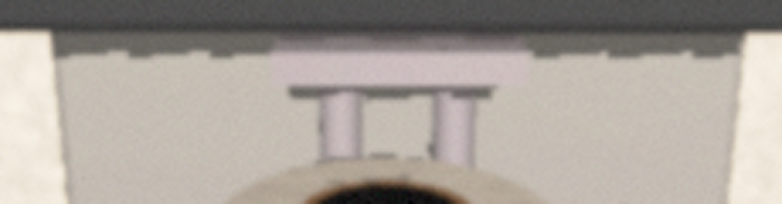

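{"method": "jog_arm", "body": {
  "deltas": [0,1.5,4,0,0,0.004,0.4,10,0,4.5,0,0,0,0.4,15,0,0,0,0,0,0.4,15,0,0,0,0,0,0.4,10,0,0,0,0,0,0.4,0,0,0,0,0,0,0.4]
}}

```text
t: 9.98
eef_pos: [542.8, -18.8, 291.5]
tcp_rot: [-2.726, 1.569, 1.896]
ft_force: [0.9, 0.6, -0.7]
opening: 0.585
```

```bash
python3 - <<'E'
from plan import *
from fit import W
q=[543.9,-19,-0.0885];p=W(q,(0.7,1,300))
go((p[0],p[1],259),q[2])
cap('wrist','w11');cap('side','s11')
cv2.imwrite('pics/s11c.png',cv2.resize(cv2.imread('pics/s11.png')[100:290,230:390],None,fx=3,fy=3))
E
```

```text
t 9.97 eef [542.8 -18.8 291.5] jawyaw -5.2 F [ 0.9  0.6 -0.7] op 0.585
tool delta [32.5  1.8 -0.8] rot [-0.002 -0.002  0.001] j6 -0.07
```

View pics/w11.png

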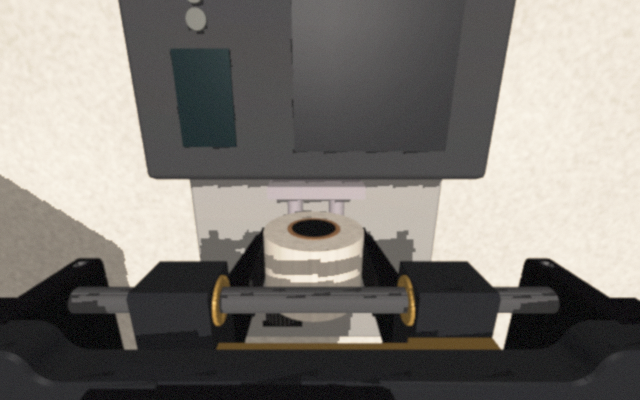

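View pics/s11c.png

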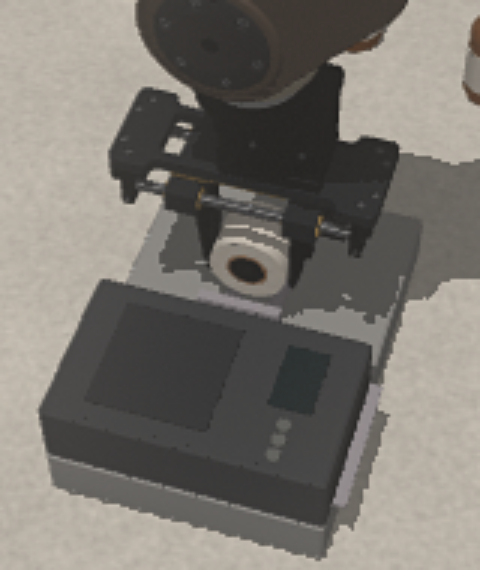

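{"method": "jog_arm", "body": {
  "deltas": [8,1.5,0,0,0,0,0.4,10,0,0,0,0,0,0.4,5,0,0,0,0,0,0.4,0,0,0,0,0,0,0.4]
}}

```text
t: 10.58
eef_pos: [544.7, -18.8, 268.5]
tcp_rot: [2.171, 1.568, 0.509]
ft_force: [-0.1, 0.1, -0.7]
opening: 0.583
```

```bash
python3 - <<'E'
from plan import *
from fit import W
q=[543.9,-19,-0.0885];p=W(q,(0.7,1,300))
go((p[0],p[1],259),q[2])
cap('wrist','w12');cap('scene','c12')
cv2.imwrite('pics/c12c.png',cv2.resize(cv2.imread('pics/c12.png')[130:270,250:420],None,fx=4,fy=4))
E
```

```text
t 10.57 eef [544.7 -18.8 268.5] jawyaw -5.2 F [-0.1  0.1 -0.7] op 0.583
tool delta [ 9.5 -0.1 -0.7] rot [-0.002 -0.002 -0.002] j6 -0.07
```

View pics/w12.png

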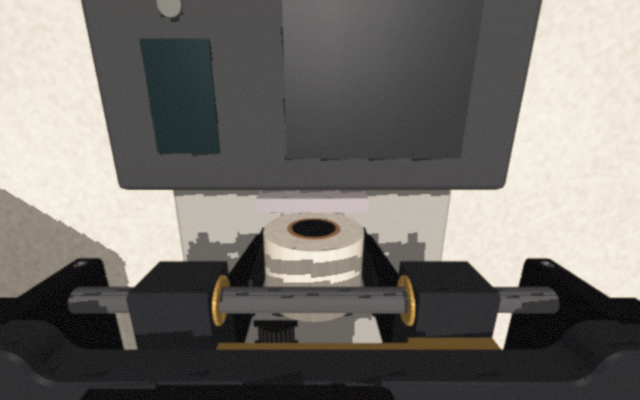

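View pics/c12c.png

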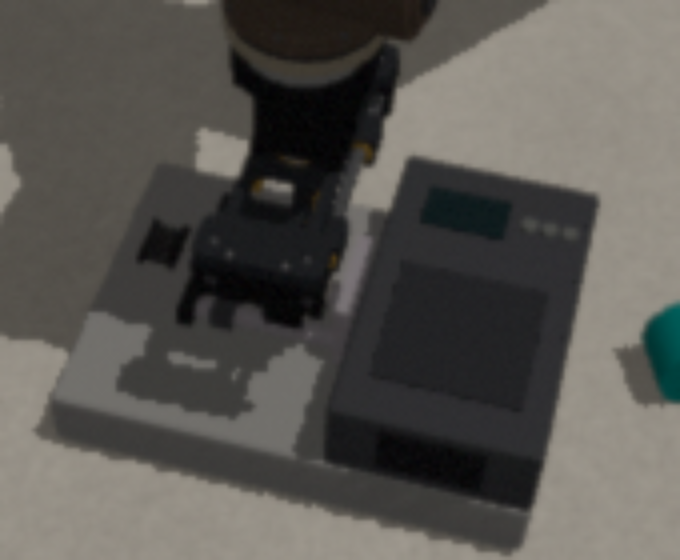

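{"method": "jog_arm", "body": {
  "deltas": [3,0,0,0,0,0,0.4,3,0,0,0,0,0,0.4,0,0,0,0,0,0,0.4]
}}

```text
t: 11.05
eef_pos: [544.9, -18.8, 262.9]
tcp_rot: [1.944, 1.567, 0.282]
ft_force: [-0.7, 0.6, -1.3]
opening: 0.58
```

{"method": "jog_arm", "body": {
  "deltas": [1,0,0,0,0,0,0.4,1,0,0,0,0,0,0.4]
}}

```text
t: 11.3
eef_pos: [544.9, -18.8, 260.9]
tcp_rot: [1.915, 1.567, 0.253]
ft_force: [1.1, -0.0, -1.4]
opening: 0.584
```

{"method": "jog_arm", "body": {
  "deltas": [1,0,0,0,0,0,0.4,1,0,0,0,0,0,0.4]
}}

```text
t: 11.55
eef_pos: [544.9, -18.8, 259.1]
tcp_rot: [1.888, 1.566, 0.227]
ft_force: [-3.0, 0.5, 13.1]
opening: 0.584
```

{"method": "jog_arm", "body": {
  "deltas": [1,0,0,0,0,0,0.4]
}}

```text
t: 11.68
eef_pos: [544.8, -18.8, 259.0]
tcp_rot: [1.841, 1.566, 0.179]
ft_force: [-5.9, 1.5, 19.9]
opening: 0.584
```

{"method": "jog_arm", "body": {
  "deltas": [0,-0.4,0,0,0,0,0.4,0,0,0,0,0,0,0.4]
}}

```text
t: 11.92
eef_pos: [544.4, -18.7, 259.4]
tcp_rot: [1.792, 1.565, 0.131]
ft_force: [-1.0, 0.4, -1.3]
opening: 0.582
```

```bash
python3 - <<'E'
from plan import *
go((544.5,-18.8,259),-.0885)
E
```

```text
t 11.93 eef [544.4 -18.7 259.4] jawyaw -5.2 F [-1.   0.4 -1.3] op 0.582
tool delta [0.4 0.1 0.1] rot [-0.002 -0.001 -0.005] j6 -0.07
```

{"method": "jog_arm", "body": {
  "deltas": [0.5,0,0,0,0,0,0.62,0,0,0,0,0,0,0.7,0,0,0,0,0,0,0.8,0,0,0,0,0,0,0.8]
}}

```text
t: 12.42
eef_pos: [544.5, -18.8, 258.5]
tcp_rot: [1.815, 1.566, 0.154]
ft_force: [-0.6, -0.0, 0.3]
opening: 0.791
```

```bash
python3 - <<'E'
from plan import *
go((544.5,-18.8,259),-.0885)
cap('wrist','w13')
E
```

```text
t 12.43 eef [544.5 -18.8 258.5] jawyaw -5.2 F [-0.6 -0.   0.3] op 0.791
tool delta [-0.5 -0.   0. ] rot [-0.002 -0.001 -0.005] j6 -0.07
```

View pics/w13.png

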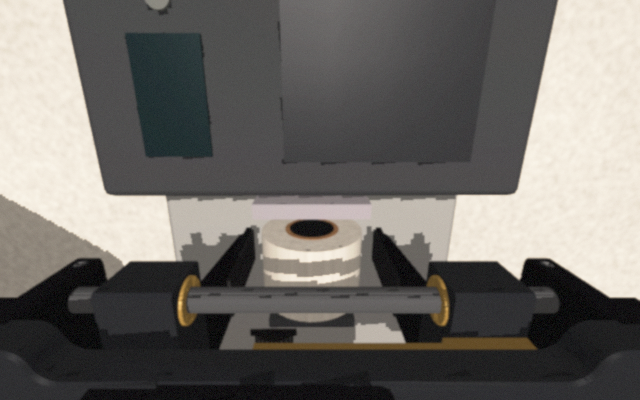

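{"method": "jog_arm", "body": {
  "deltas": [-8,0,0,0,0,0,0.8,-30,0,0,0,0,0,0.8,-40,0,0,0,0,0,0.8,-30,0,0,0,0,0,0.8,0,0,0,0,0,0,0.5]
}}

```text
t: 13.1
eef_pos: [543.8, -18.8, 371.5]
tcp_rot: [1.792, 1.565, 0.131]
ft_force: [-0.5, -0.7, -0.3]
opening: 0.741
```

```bash
python3 - <<'E'
from plan import *
from fit import W
cap('scene','c14');cap('side','s14')
cv2.imwrite('pics/c14c.png',np.hstack([cv2.resize(cv2.imread('pics/c14.png')[150:270,255:375],(400,400)),cv2.resize(cv2.imread('pics/s14.png')[140:240,270:370],(400,400))]))
q=[543.9,-19,-0.0885];p=W(q,(-40,-150,300))
go((p[0],p[1],330),q[2])
E
```

```text
t 13.2 eef [543.6 -18.8 369.2] jawyaw -5.2 F [ 0.1 -0.5 -1.7] op 0.666
tool delta [ 38.9 -39.4 150.3] rot [-0.002 -0.002 -0.002] j6 -0.07
```

View pics/c14c.png

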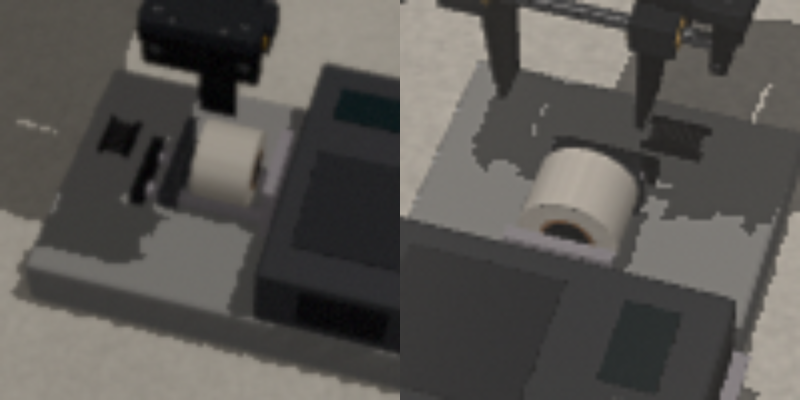

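{"method": "jog_arm", "body": {
  "deltas": [0,-14,32,0,0,0,0,0,-14,32,0,0,0,0,0,-14,28,0,0,0,0,10,0,0,0,0,0,0,20,0,0,0,0,0,0,0,0,0,0,0,0,0]
}}

```text
t: 13.95
eef_pos: [491.7, -107.8, 331.2]
tcp_rot: [-2.006, 1.561, 2.617]
ft_force: [-0.5, 0.6, 0.1]
opening: 0.041
```

```bash
python3 - <<'E'
from plan import *
from fit import W
cap('wrist','w15');cap('scene','c15');cap('side','s15')
cv2.imwrite('pics/c15c.png',np.hstack([cv2.resize(cv2.imread('pics/c15.png')[150:270,255:375],(400,400)),cv2.resize(cv2.imread('pics/s15.png')[140:240,270:370],(400,400))]))
q=[543.9,-19,-0.0885]
for x in(-40,-30):
  p=W(q,(x,-92,300));go((p[0],p[1],245.5),q[2])
E
```

```text
t 14.1 eef [ 492.  -107.9  333.1] jawyaw -5.1 F [ 0.2  0.1 -0.6] op 0.003
tool delta [87.6  4.3 -0.9] rot [-0.001 -0.003  0.006] j6 -0.26
t 14.1 eef [ 492.  -107.9  333.1] jawyaw -5.1 F [ 0.2  0.1 -0.6] op 0.003
tool delta [87.6 14.3 -0.9] rot [-0.001 -0.003  0.006] j6 -0.26
```

View pics/w15.png

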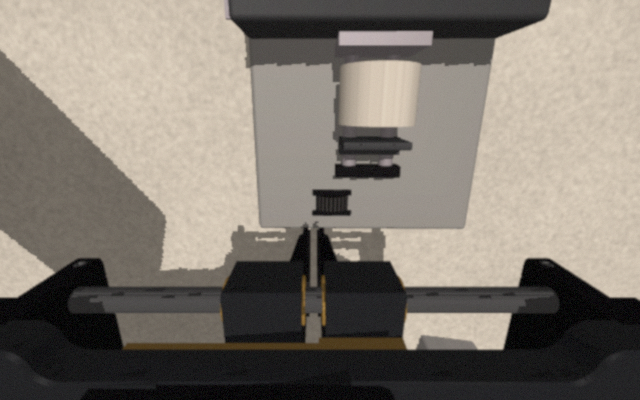

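View pics/c15c.png

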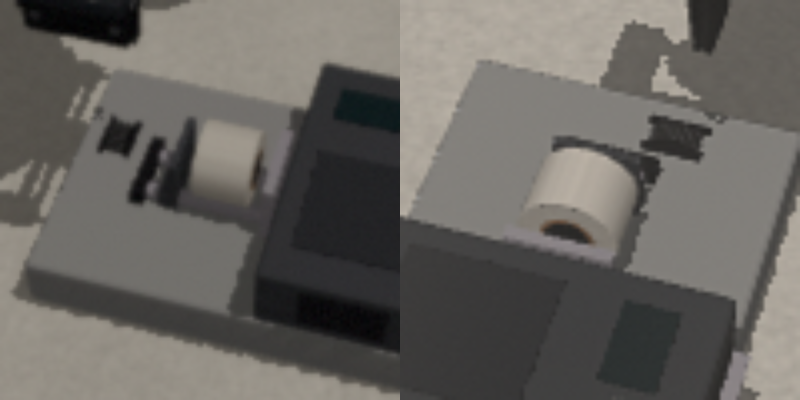

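```bash
python3 - <<'E'
from plan import *
from fit import W
w=load('w15');q=[543.9,-19,-0.0885]
print(onz(w,332,202,53),W(q,(-30,-92,53)))
print(proj(w,W(q,(-30,-92,53))),proj(w,W(q,(-30,32,100))),proj(w,W(q,(30,32,100))),proj(w,W(q,(-100,-120,50))),proj(w,W(q,(100,-120,50))))
R=Rcur();s=env.state();print('tip pix',proj(w,s['eef_pos']+R@[190,0,0]),'cam',w['world_from_camera'][:3,3]-s['eef_pos'])
E
```

```text
[ 505.58040695 -108.29155963   53.        ] [ 505.88603129 -107.988416     53.        ]
[332.30471949 201.66511324] [339.71532218  43.62995779] [431.79965985  43.41786234] [259.51647638 227.92708634] [466.3015729  228.61662158]
tip pix [316.52073081 246.21013661] cam [  5.97042599  85.60647152 -20.43938714]
```

{"method": "jog_arm", "body": {
  "deltas": [20,2.5,-0.5,0,-0.003,0.006,0,30,1,0,0,0,0,0,20,0,0,0,0,0,0,5,0,0,0,0,0,0,0,0,0,0,0,0,0]
}}

```text
t: 14.72
eef_pos: [497.3, -106.6, 259.4]
tcp_rot: [1.377, 1.564, -0.282]
ft_force: [-0.3, -0.6, 0.8]
opening: 0.003
```

```bash
cat > g.py <<'E'
from plan import *
from fit import W
q=[543.9,-19,-0.0885]
p=W(q,(-40,-92,300));go((p[0],p[1],245.5),q[2])
E
python3 g.py
```

```text
t 14.72 eef [ 497.3 -106.6  259.4] jawyaw -5.0 F [-0.3 -0.6  0.8] op 0.003
tool delta [13.9 -1.4  0.6] rot [ 0.001  0.001 -0.007] j6 -0.25
```

{"method": "jog_arm", "body": {
  "deltas": [4,-1,0.5,0,0,-0.007,0,4,0,0,0,0,0,0,0,0,0,0,0,0,0]
}}

```text
t: 15.1
eef_pos: [496.5, -107.0, 252.6]
tcp_rot: [0.799, 1.568, -0.86]
ft_force: [-0.2, 0.9, 0.5]
opening: 0.008
```

```bash
python3 g.py
```

```text
t 15.1 eef [ 496.5 -107.   252.6] jawyaw -5.0 F [-0.2  0.9  0.5] op 0.008
tool delta [ 7.1 -0.6  0.1] rot [ 0.001  0.002 -0.002] j6 -0.25
```

{"method": "jog_arm", "body": {
  "deltas": [1.5,-0.5,0,0,0,0,0,1.5,0,0,0,0,0,0,0,0,0,0,0,0,0]
}}

```text
t: 15.48
eef_pos: [496.0, -107.0, 249.6]
tcp_rot: [0.863, 1.567, -0.795]
ft_force: [0.6, 0.4, -0.5]
opening: 0.005
```

{"method": "jog_arm", "body": {
  "deltas": [0.4,0,0,0,0,0,0,0.4,0,0,0,0,0,0]
}}

```text
t: 15.72
eef_pos: [496.0, -107.0, 248.8]
tcp_rot: [0.878, 1.567, -0.78]
ft_force: [0.2, 0.5, 1.2]
opening: 0.003
```

{"method": "jog_arm", "body": {
  "deltas": [0.4,0,0,0,0,0,0,0.4,0,0,0,0,0,0]
}}

```text
t: 15.98
eef_pos: [496.0, -107.0, 248.0]
tcp_rot: [0.88, 1.567, -0.779]
ft_force: [-0.7, -0.6, -0.3]
opening: 0.007
```

{"method": "jog_arm", "body": {
  "deltas": [0.4,0,0,0,0,0,0,0.4,0,0,0,0,0,0]
}}

```text
t: 16.23
eef_pos: [496.0, -107.0, 247.1]
tcp_rot: [0.872, 1.567, -0.787]
ft_force: [0.6, -0.1, -0.5]
opening: 0.005
```

{"method": "jog_arm", "body": {
  "deltas": [0.3,0,0,0,0,0,0,0.3,0,0,0,0,0,0]
}}

```text
t: 16.48
eef_pos: [496.1, -107.0, 246.5]
tcp_rot: [0.889, 1.567, -0.77]
ft_force: [-0.8, 0.2, 1.5]
opening: 0.003
```

{"method": "jog_arm", "body": {
  "deltas": [0.3,0,0,0,0,0,0,0.3,0,0,0,0,0,0]
}}

```text
t: 16.73
eef_pos: [496.1, -107.0, 246.2]
tcp_rot: [0.93, 1.567, -0.729]
ft_force: [-1.1, 0.6, 5.8]
opening: 0.004
```

{"method": "jog_arm", "body": {
  "deltas": [0.3,0,0,0,0,0,0]
}}

```text
t: 16.85
eef_pos: [496.1, -107.0, 246.2]
tcp_rot: [0.95, 1.567, -0.708]
ft_force: [-1.4, 0.5, 6.6]
opening: 0.004
```

{"method": "jog_arm", "body": {
  "deltas": [0.3,0,0,0,0,0,0]
}}

```text
t: 16.98
eef_pos: [496.0, -107.0, 246.2]
tcp_rot: [0.967, 1.566, -0.691]
ft_force: [-0.8, 0.5, 7.4]
opening: 0.008
```

{"method": "jog_arm", "body": {
  "deltas": [0.3,0,0,0,0,0,0]
}}

```text
t: 17.1
eef_pos: [496.0, -107.0, 246.2]
tcp_rot: [0.981, 1.566, -0.677]
ft_force: [-0.6, 0.1, 6.7]
opening: 0.0
```

{"method": "jog_arm", "body": {
  "deltas": [0.25,1.2,0,0,0,0,0,0.25,1.2,0,0,0,0,0]
}}

```text
t: 17.35
eef_pos: [497.7, -107.1, 246.4]
tcp_rot: [0.657, 1.568, -1.001]
ft_force: [-5.6, -1.8, 11.2]
opening: 0.005
```

{"method": "jog_arm", "body": {
  "deltas": [0.25,1.2,0,0,0,0,0,0.25,1.2,0,0,0,0,0]
}}

```text
t: 17.6
eef_pos: [499.6, -107.3, 246.9]
tcp_rot: [0.393, 1.568, -1.265]
ft_force: [-3.9, 0.1, 9.1]
opening: 0.004
```

{"method": "jog_arm", "body": {
  "deltas": [0.08,1.2,0,0,0,0,0,0.08,1.2,0,0,0,0,0]
}}

```text
t: 17.85
eef_pos: [501.7, -107.5, 247.3]
tcp_rot: [0.225, 1.568, -1.433]
ft_force: [-1.5, 0.4, 4.0]
opening: 0.009
```

{"method": "jog_arm", "body": {
  "deltas": [0.1,1.2,0,0,0,0,0,0.1,1.2,0,0,0,0,0]
}}

```text
t: 18.1
eef_pos: [504.2, -107.7, 247.3]
tcp_rot: [0.23, 1.568, -1.428]
ft_force: [-1.4, 0.3, 5.1]
opening: 0.003
```

{"method": "jog_arm", "body": {
  "deltas": [0.18,1.2,0,0,0,0,0,0.18,1.2,0,0,0,0,0]
}}

```text
t: 18.35
eef_pos: [506.8, -107.9, 247.1]
tcp_rot: [0.437, 1.568, -1.221]
ft_force: [-1.2, 0.1, 5.7]
opening: 0.005
```

{"method": "jog_arm", "body": {
  "deltas": [0.2,1.2,0,0,0,0,0,0.2,1.2,0,0,0,0,0]
}}

```text
t: 18.6
eef_pos: [509.6, -108.1, 247.0]
tcp_rot: [0.62, 1.567, -1.038]
ft_force: [-0.6, -0.3, 5.7]
opening: 0.003
```

```bash
cat > look.py <<'E'
from plan import *
import sys
t=sys.argv[1]
cap('scene','c'+t);cap('side','s'+t);cap('wrist','w'+t)
cv2.imwrite(f'pics/c{t}c.png',np.hstack([cv2.resize(cv2.imread(f'pics/c{t}.png')[170:230,275:345],None,fx=5.7,fy=5.7,interpolation=cv2.INTER_CUBIC),cv2.resize(cv2.imread(f'pics/s{t}.png')[145:205,295:365],None,fx=5.7,fy=5.7,interpolation=cv2.INTER_CUBIC)]))
E
python3 look.py 16
```

```text
(no output)
```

View pics/c16c.png

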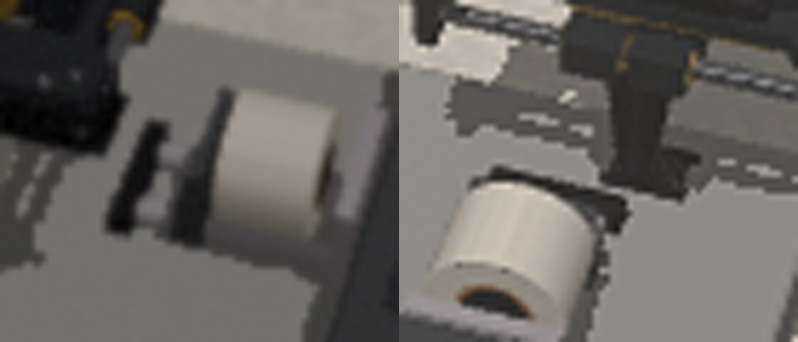

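View pics/w16.png

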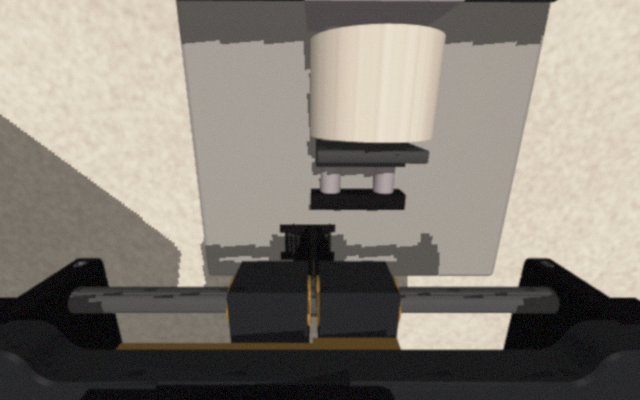

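```bash
cat > gy.py <<'E'
from plan import *
from fit import W
import sys
# usage tag u v ... -> printer coords at z
q=np.array([543.9,-19,-0.0885])
t=sys.argv[1];w=load(t)
for k in range(2,len(sys.argv),3):
    u,v,z=map(float,sys.argv[k:k+3]);p=onz(w,u,v,z);d=p[:2]-q[:2];c,s=np.cos(q[2]),np.sin(q[2]);print((u,v,z),np.round([c*d[0]+s*d[1],-s*d[0]+c*d[1]],1))
E
python3 gy.py w16 360 151 98 360 163 98 355 208 64 374 138 110
python3 gy.py w15 375 138 98 375 150 98 367 177 64
python3 - <<'E'
import cv2,numpy as np
a=cv2.imread('pics/w15.png')[110:220,290:450];b=cv2.imread('pics/w16.png')[110:220,290:450]
cv2.imwrite('pics/cc.png',cv2.resize(np.hstack([a,b]),None,fx=2.5,fy=2.5,interpolation=cv2.INTER_CUBIC))
E
```

```text
(360.0, 151.0, 98.0) [ -6.4 -25.9]
(360.0, 163.0, 98.0) [ -6.2 -31.3]
(355.0, 208.0, 64.0) [ -2.2 -64.9]
(374.0, 138.0, 110.0) [ -3.1 -18.9]
(375.0, 138.0, 98.0) [ -2.8 -29. ]
(375.0, 150.0, 98.0) [ -2.3 -37.6]
(367.0, 177.0, 64.0) [ -1.  -65.8]
```

View pics/cc.png

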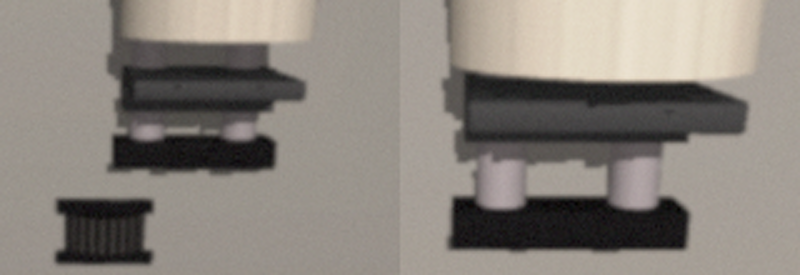

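{"method": "jog_arm", "body": {
  "deltas": [0.22,1.2,0,0,0,0,0,0.22,1.2,0,0,0,0,0,0.22,1.2,0,0,0,0,0]
}}

```text
t: 19.12
eef_pos: [513.6, -108.5, 246.4]
tcp_rot: [0.791, 1.567, -0.866]
ft_force: [0.5, -0.2, 3.3]
opening: 0.001
```

{"method": "jog_arm", "body": {
  "deltas": [0.25,1.2,0,0,0,0,0,0.25,1.2,0,0,0,0,0]
}}

```text
t: 19.38
eef_pos: [516.2, -108.7, 245.7]
tcp_rot: [0.762, 1.567, -0.896]
ft_force: [-0.8, -0.1, 2.5]
opening: 0.005
```

{"method": "jog_arm", "body": {
  "deltas": [-4,0,0,0,0,0,0,-2,-7,0,0,0,0,0,0,-7,0,0,0,0,0,0,-4.5,0,0,0,0,0,1.5,0,0,0,0,0,0,0,0,0,0,0,0,0]
}}

```text
t: 20.12
eef_pos: [496.2, -106.9, 250.1]
tcp_rot: [0.688, 1.567, -0.97]
ft_force: [0.4, 0.7, 0.6]
opening: 0.004
```

```bash
python3 look.py 17; python3 g.py
```

```text
t 20.27 eef [ 496.3 -106.9  250.1] jawyaw -5.0 F [ 0.4  1.  -0.4] op 0.005
tool delta [ 4.6 -0.3  0.2] rot [ 0.001  0.003 -0.002] j6 -0.25
```

View pics/w17.png

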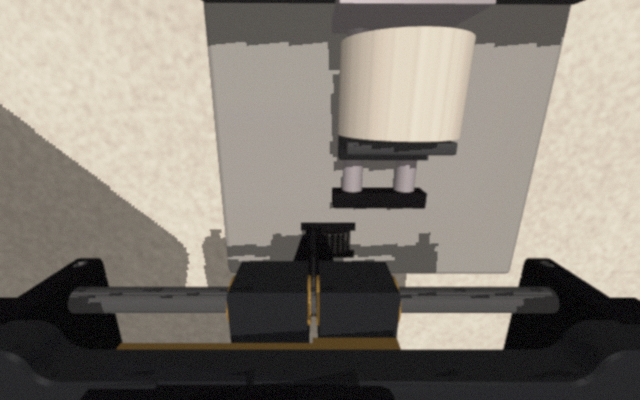

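{"method": "jog_arm", "body": {
  "deltas": [1.5,-0.3,0,0,0.003,-0.002,0,1,0,0,0,0,0,0,0,0,0,0,0,0,0]
}}

```text
t: 20.65
eef_pos: [496.1, -106.9, 247.4]
tcp_rot: [2.688, 1.57, 1.03]
ft_force: [0.1, -0.2, 1.1]
opening: 0.005
```

{"method": "jog_arm", "body": {
  "deltas": [0.3,0,0,0,0,0,0,0.3,0,0,0,0,0,0]
}}

```text
t: 20.9
eef_pos: [496.1, -106.9, 246.7]
tcp_rot: [2.58, 1.57, 0.922]
ft_force: [-0.8, 0.6, -0.0]
opening: 0.002
```

{"method": "jog_arm", "body": {
  "deltas": [0.3,0,0,0,0,0,0,0.3,0,0,0,0,0,0]
}}

```text
t: 21.15
eef_pos: [496.1, -106.9, 246.1]
tcp_rot: [2.514, 1.57, 0.856]
ft_force: [-0.2, 0.6, -1.1]
opening: 0.004
```

{"method": "jog_arm", "body": {
  "deltas": [0.3,0,0,0,0,0,0,0.3,0,0,0,0,0,0]
}}

```text
t: 21.4
eef_pos: [496.1, -106.9, 245.5]
tcp_rot: [2.423, 1.57, 0.765]
ft_force: [-0.6, 0.5, -1.0]
opening: 0.006
```

{"method": "jog_arm", "body": {
  "deltas": [0.3,0,0,0,0,0,0,0.3,0,0,0,0,0,0]
}}

```text
t: 21.65
eef_pos: [496.1, -106.9, 244.8]
tcp_rot: [2.437, 1.57, 0.78]
ft_force: [-0.4, 0.4, 0.2]
opening: 0.007
```

{"method": "jog_arm", "body": {
  "deltas": [0.3,0,0,0,0,0,0,0.3,0,0,0,0,0,0]
}}

```text
t: 21.9
eef_pos: [496.2, -106.9, 244.4]
tcp_rot: [2.075, 1.57, 0.417]
ft_force: [-0.5, 1.0, 4.1]
opening: 0.006
```

{"method": "jog_arm", "body": {
  "deltas": [0.2,1.2,0,0,0,0,0,0.2,1.2,0,0,0,0,0]
}}

```text
t: 22.15
eef_pos: [497.9, -107.0, 244.5]
tcp_rot: [-1.891, 1.569, 2.735]
ft_force: [-6.1, -1.3, 11.2]
opening: 0.003
```

{"method": "jog_arm", "body": {
  "deltas": [0.2,1.2,0,0,0,0,0,0.2,1.2,0,0,0,0,0]
}}

```text
t: 22.4
eef_pos: [499.6, -107.2, 245.0]
tcp_rot: [-1.741, 1.567, 2.885]
ft_force: [-4.3, 0.5, 10.0]
opening: 0.006
```

{"method": "jog_arm", "body": {
  "deltas": [0.06,1.2,0,0,0,0,0,0.08,1.2,0,0,0,0,0]
}}

```text
t: 22.65
eef_pos: [501.6, -107.4, 245.5]
tcp_rot: [-1.701, 1.566, 2.925]
ft_force: [-3.3, -0.3, 5.8]
opening: 0.006
```

{"method": "jog_arm", "body": {
  "deltas": [0.2,1.2,0,0,0,0,0,0.2,1.2,0,0,0,0,0]
}}

```text
t: 22.9
eef_pos: [503.8, -107.6, 245.6]
tcp_rot: [-1.681, 1.565, 2.945]
ft_force: [-1.8, 0.4, 5.6]
opening: 0.002
```

{"method": "jog_arm", "body": {
  "deltas": [0.22,1.2,0,0,0,0,0,0.22,1.2,0,0,0,0,0]
}}

```text
t: 23.15
eef_pos: [506.1, -107.8, 245.6]
tcp_rot: [-1.664, 1.565, 2.962]
ft_force: [-1.1, -0.8, 4.0]
opening: 0.002
```

{"method": "jog_arm", "body": {
  "deltas": [0.25,1.2,0,0,0,0,0,0.25,1.2,0,0,0,0,0]
}}

```text
t: 23.4
eef_pos: [508.6, -108.0, 245.3]
tcp_rot: [-1.657, 1.565, 2.969]
ft_force: [-1.6, -0.1, 4.8]
opening: 0.002
```

{"method": "jog_arm", "body": {
  "deltas": [0.25,1.2,0,0,0,0,0,0.25,1.2,0,0,0,0,0]
}}

```text
t: 23.65
eef_pos: [511.2, -108.2, 245.0]
tcp_rot: [-1.64, 1.566, 2.986]
ft_force: [-1.8, 0.1, 6.5]
opening: 0.001
```

```bash
python3 look.py 18; python3 g.py
```

```text
t 23.8 eef [ 511.3 -108.2  245. ] jawyaw -4.9 F [-1.1  0.2  6.4] op 0.006
tool delta [ -0.4 -15.4   0.2] rot [ 0.002 -0.     0.005] j6 -0.25
```

View pics/w18.png

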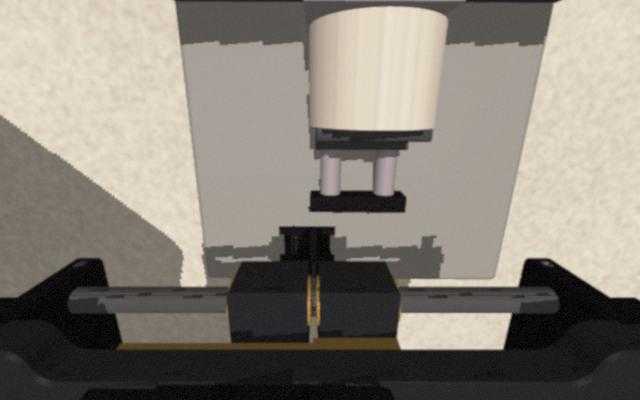

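View pics/c18c.png

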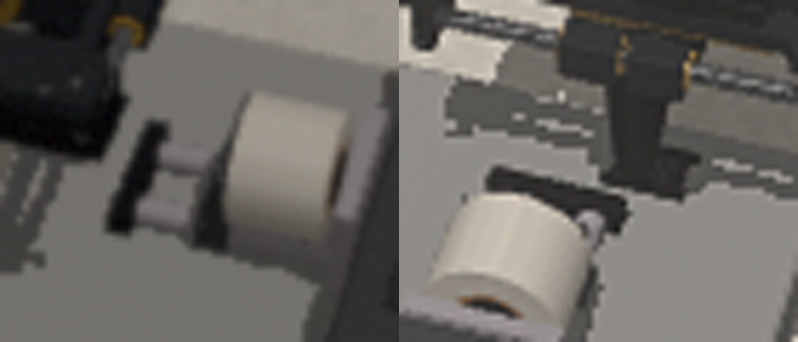

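{"method": "jog_arm", "body": {
  "deltas": [0.25,1.2,0,0,0,0,0,0.25,1.2,0,0,0,0,0]
}}

```text
t: 24.05
eef_pos: [513.8, -108.4, 244.6]
tcp_rot: [-1.631, 1.566, 2.995]
ft_force: [-0.7, 0.5, 4.8]
opening: 0.005
```

{"method": "jog_arm", "body": {
  "deltas": [0.25,1.2,0,0,0,0,0,0.25,1.2,0,0,0,0,0]
}}

```text
t: 24.3
eef_pos: [516.3, -108.7, 244.0]
tcp_rot: [-1.631, 1.566, 2.995]
ft_force: [-1.0, -0.4, 2.9]
opening: 0.001
```

{"method": "jog_arm", "body": {
  "deltas": [-4,0,0,0,0,0,0,-2,-7,0,0,0,0,0,0,-7,0,0,0,0,0,0,-3,0,0,0,0.005,0,2,0,0,0,0,0,0,1,0,0,0,0,0,0]
}}

```text
t: 25.05
eef_pos: [498.0, -107.1, 247.0]
tcp_rot: [2.203, 1.57, 0.546]
ft_force: [-0.9, -0.1, -1.0]
opening: 0.002
```

```bash
python3 look.py 19; python3 g.py
```

```text
t 25.2 eef [ 498.1 -107.   247. ] jawyaw -4.9 F [ 1.  -0.8 -0.2] op 0.003
tool delta [ 1.5 -2.1  0.2] rot [ 0.002 -0.    -0.   ] j6 -0.26
```

View pics/w19.png

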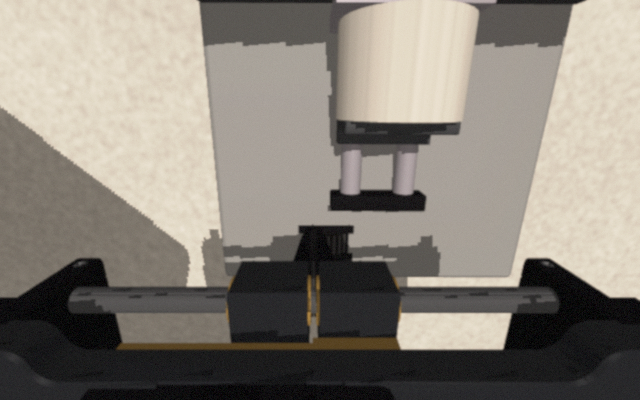

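View pics/c19c.png

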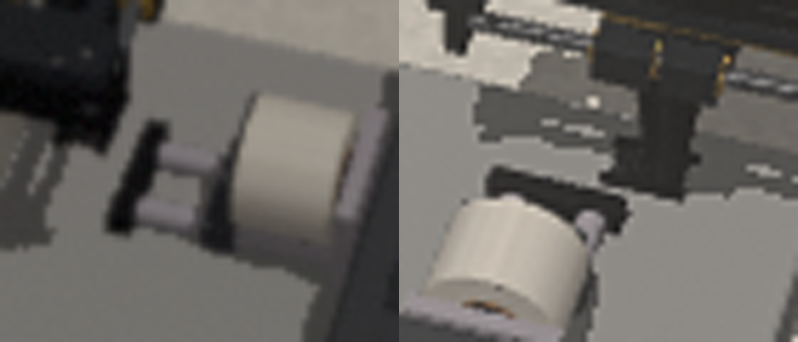

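{"method": "jog_arm", "body": {
  "deltas": [1,0,0,0,0,0,0,0.8,0,0,0,0,0,0]
}}

```text
t: 25.45
eef_pos: [498.2, -107.0, 245.1]
tcp_rot: [2.227, 1.57, 0.57]
ft_force: [-0.2, -0.2, 0.2]
opening: 0.004
```

{"method": "jog_arm", "body": {
  "deltas": [0.3,0,0,0,0,0,0,0.3,0,0,0,0,0,0]
}}

```text
t: 25.7
eef_pos: [498.2, -107.0, 244.4]
tcp_rot: [2.329, 1.57, 0.672]
ft_force: [-0.6, -0.2, 0.1]
opening: 0.005
```

{"method": "jog_arm", "body": {
  "deltas": [0.3,0,0,0,0,0,0,0.3,0,0,0,0,0,0]
}}

```text
t: 25.95
eef_pos: [498.3, -107.0, 243.8]
tcp_rot: [2.128, 1.57, 0.471]
ft_force: [0.6, 0.8, 2.2]
opening: 0.004
```

{"method": "jog_arm", "body": {
  "deltas": [0.15,1.2,0,0,0,0,0,0.12,1.2,0,0,0,0,0]
}}

```text
t: 26.2
eef_pos: [500.3, -107.2, 243.8]
tcp_rot: [-2.055, 1.57, 2.572]
ft_force: [-4.7, -0.8, 8.8]
opening: 0.006
```

{"method": "jog_arm", "body": {
  "deltas": [0.12,1.2,0,0,0,0,0,0.12,1.2,0,0,0,0,0]
}}

```text
t: 26.45
eef_pos: [502.5, -107.4, 244.2]
tcp_rot: [-1.871, 1.569, 2.755]
ft_force: [-1.5, 0.9, 4.7]
opening: 0.003
```

{"method": "jog_arm", "body": {
  "deltas": [0.2,1.2,0,0,0,0,0,0.2,1.2,0,0,0,0,0]
}}

```text
t: 26.7
eef_pos: [504.8, -107.6, 244.1]
tcp_rot: [-1.809, 1.569, 2.817]
ft_force: [-4.7, -1.2, 7.5]
opening: 0.006
```

{"method": "jog_arm", "body": {
  "deltas": [0.2,1.2,0,0,0,0,0,0.2,1.2,0,0,0,0,0]
}}

```text
t: 26.95
eef_pos: [506.0, -107.7, 244.0]
tcp_rot: [-1.707, 1.564, 2.92]
ft_force: [-9.4, -1.4, 12.5]
opening: 0.001
```

```bash
python3 look.py 20; python3 g.py
```

```text
t 27.1 eef [ 506.  -107.8  244.1] jawyaw -4.9 F [-8.2 -1.8 11.8] op 0.002
tool delta [ -1.3 -10.1   0.2] rot [ 0.003 -0.001  0.007] j6 -0.25
```

View pics/c20c.png

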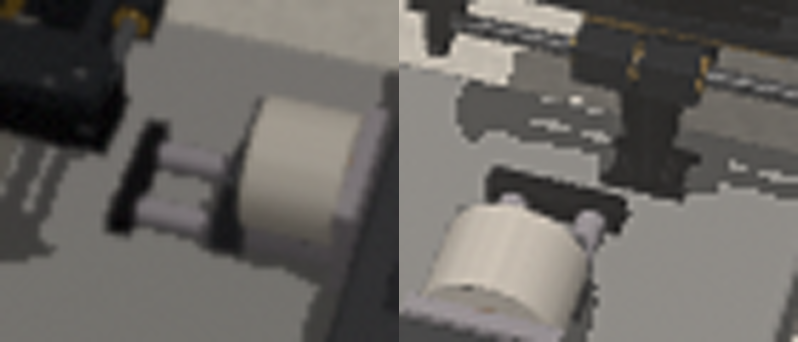

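{"method": "jog_arm", "body": {
  "deltas": [0.1,0,0,0,0,0,0]
}}

```text
t: 27.22
eef_pos: [505.8, -107.8, 244.2]
tcp_rot: [-1.696, 1.563, 2.931]
ft_force: [-2.2, -0.6, 6.0]
opening: 0.006
```

{"method": "jog_arm", "body": {
  "deltas": [0.2,0.4,0,0,0,0,0]
}}

```text
t: 27.35
eef_pos: [505.9, -107.8, 244.1]
tcp_rot: [-1.694, 1.562, 2.933]
ft_force: [-5.5, -0.2, 7.1]
opening: 0.005
```

{"method": "jog_arm", "body": {
  "deltas": [0.15,0.5,0,0,0,0,0]
}}

```text
t: 27.48
eef_pos: [506.2, -107.9, 244.2]
tcp_rot: [-1.69, 1.561, 2.937]
ft_force: [-5.0, -0.4, 7.4]
opening: 0.001
```

{"method": "jog_arm", "body": {
  "deltas": [0.15,0.5,0,0,0,0,0]
}}

```text
t: 27.6
eef_pos: [506.4, -107.9, 244.2]
tcp_rot: [-1.685, 1.56, 2.942]
ft_force: [-4.8, -0.5, 7.8]
opening: 0.005
```

{"method": "jog_arm", "body": {
  "deltas": [0.1,1,0,0,0,0.004,0,0.1,1,0,0,0,0.004,0]
}}

```text
t: 27.85
eef_pos: [507.6, -107.9, 244.1]
tcp_rot: [-1.877, 1.565, 2.75]
ft_force: [-5.2, -0.2, 6.8]
opening: 0.003
```

{"method": "jog_arm", "body": {
  "deltas": [0.1,1,0,0,0,0,0,0.1,1,0,0,0,0,0]
}}

```text
t: 28.1
eef_pos: [508.9, -107.9, 244.1]
tcp_rot: [-1.821, 1.562, 2.806]
ft_force: [-4.7, -0.2, 8.4]
opening: 0.005
```

```bash
python3 look.py 21; python3 g.py
```

```text
t 28.25 eef [ 508.9 -107.9  244.1] jawyaw -4.9 F [-5.3 -0.3  7.8] op 0.004
tool delta [ -1.3 -13.    0.3] rot [ 0.004 -0.002  0.009] j6 -0.25
```

View pics/c21c.png

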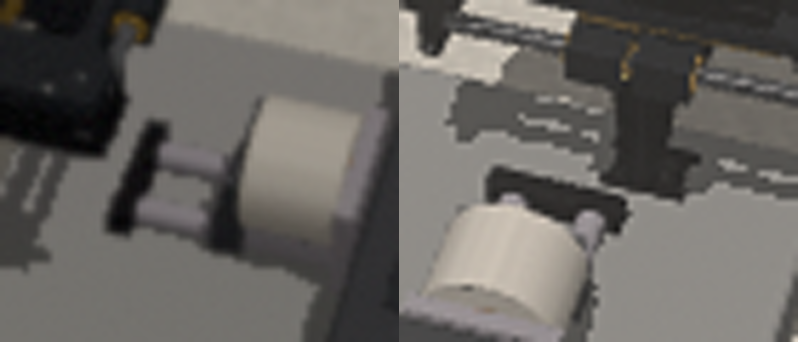

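{"method": "jog_arm", "body": {
  "deltas": [-1,0.3,0,0,0,0,0,-5,0,0,0,0,0,0,-20,0,0,0,0,0,0,-40,0,0,0,0,0,0,-40,-10,10,0,0,0,0,0,-20,20,0,0,0,0,0,-20,20,0,0,0,0,0,0,0,0,0,0,0]
}}

```text
t: 29.25
eef_pos: [455.8, -154.8, 355.2]
tcp_rot: [-1.764, 1.566, 2.865]
ft_force: [0.6, 0.1, -0.5]
opening: 0.002
```

```bash
python3 look.py 22; python3 g.py; python3 - <<'E'
from h import *
for t in('c','s'):
    a=cv2.imread(f'pics/{t}21.png').astype(int);b=cv2.imread(f'pics/{t}22.png').astype(int)
    r=(slice(185,220),slice(312,345)) if t=='c' else (slice(175,205),slice(300,330))
    print(t,np.abs(a-b)[r].mean())
    n='scene' if t=='c' else 'side'
    z=cv2.imread(f'pics/{n}0.png').astype(int);d=(np.abs(z-b).max(2)>60).astype(np.uint8);
cv2.imwrite('pics/f22.png',cv2.resize(cv2.imread('pics/w22.png')[0:230,230:560],None,fx=2.4,fy=2.4,interpolation=cv2.INTER_CUBIC))
E
```

```text
t 29.4 eef [ 457.  -153.9  354.8] jawyaw -4.7 F [ 0.  -0.7 -0.3] op 0.004
tool delta [109.2  35.5 -49.8] rot [ 0.006 -0.001  0.005] j6 -0.38
c 3.038672438672439
s 13.602592592592593
```

View pics/f22.png

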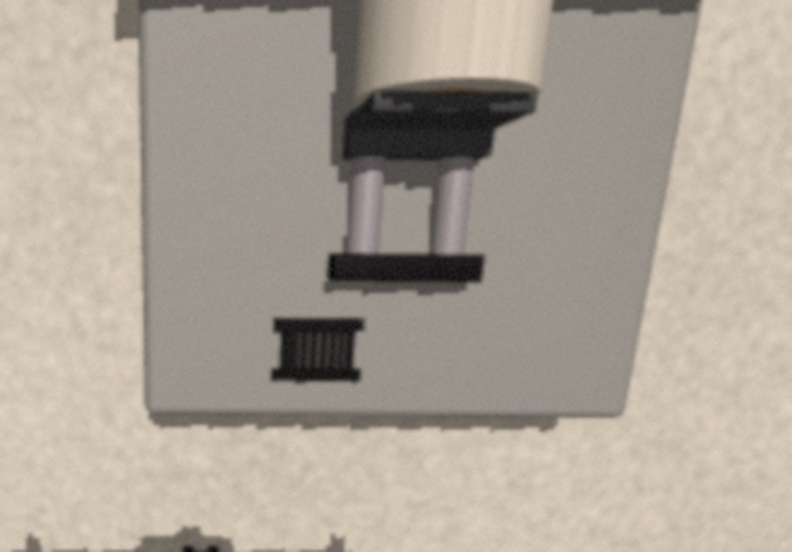

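View pics/c22.png

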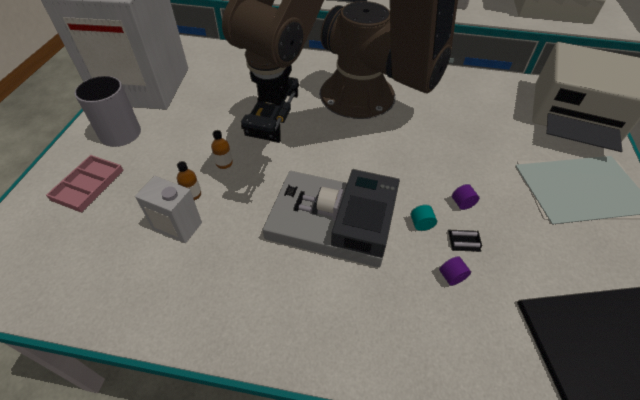

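View pics/c22c.png

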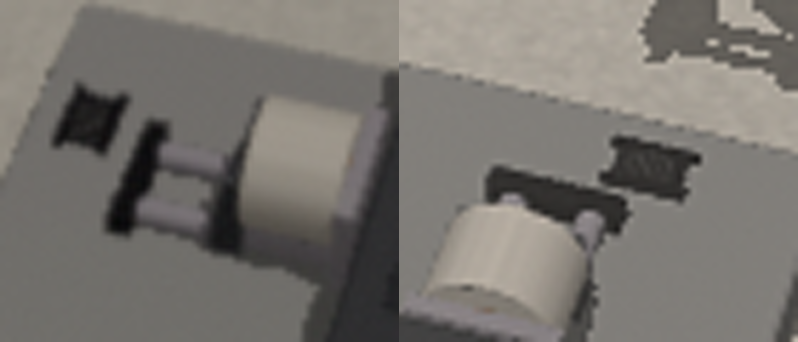

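```bash
python3 gy.py w22 419 38.5 98 419 45.5 98 400 118 64 
python3 gy.py c22 $(python3 -c "
print(275+358/5.7,170+110/5.7,100, 275+265/5.7,170+98/5.7,114, 275+355/5.7,170+100/5.7,114)")
python3 - <<'E'
import cv2
i=cv2.imread('pics/c22.png');cv2.imwrite('pics/z22.png',cv2.resize(i[180:222,295:350],None,fx=14,fy=14,interpolation=cv2.INTER_CUBIC))
E
```

```text
(419.0, 38.5, 98.0) [-1.  -9.5]
(419.0, 45.5, 98.0) [ -0.5 -14.1]
(400.0, 118.0, 64.0) [  0.  -66.8]
(337.8070175438596, 189.2982456140351, 100.0) [-26.1  27.2]
(321.49122807017545, 187.19298245614036, 114.0) [-9.8 -8.7]
(337.280701754386, 187.5438596491228, 114.0) [-19.  27.]
```

View pics/z22.png

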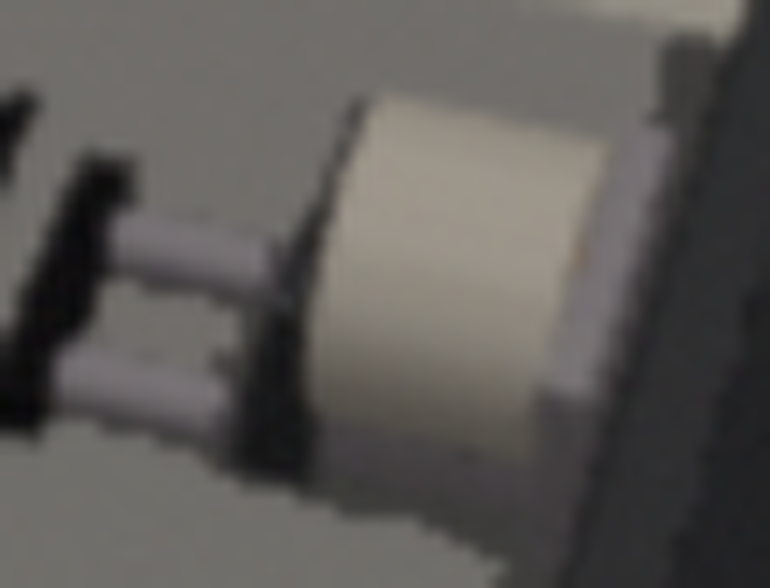

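```bash
python3 - <<'E'
from h import *
a=cv2.imread('pics/scene0.png').astype(int);b=cv2.imread('pics/c22.png').astype(int)
d=np.abs(a-b).max(2);print('bottle/tin region changed px',(d[165:242,135:200]>40).sum(),(d[130:165,212:232]>40).sum())
print(env.state()['ft_force']);print(env.job_done())
E
```

```text
bottle/tin region changed px 0 88
[ 0.03387072 -0.70590462 -0.27618483]
the job is handed in; nothing more can be done
None
```

The label roll is on the two rods of the printer's roll bed, clamped between the end plate and the guide. I handed the job in at about 29 s.

**What I did:** I gripped the roll across its diameter and lifted it off the cradle. I set it on the rods with clear gaps to the plate and guide, then released it. I closed the guide in three fingertip strokes on the thumbwheel.

**Checks that passed:**
- **Fingertip slip:** at the end the fingertip slipped on the wheel at about 5 N along the rim and 7 N press. The guide did not move between pictures.
- **Position:** the last pictures show the roll seated on both rods and against the plate, with the guide touching it. The guide measured at about y = -8 after correcting for camera bias (raw value -9.5).
- **Handover:** the robot was clear of everything.

**Less certain or less clean:**
- **Press force:** mostly 3–8 N, but it rose to 9–12.5 N at the start of strokes and at first clamping. Every reading I took stayed under 15 N, but readings came only at the end of each move.
- **Roll squeeze:** rim force reached about 9 N as the roll clamped. I estimate that as about 15 N on the roll, below the 20 N crush limit, but I did not measure it directly.
- **Bystanders:** before/after pictures showed no change around the tin and one bottle. The area around the other bottle changed by 88 pixels. The bottle looks to be in the same place, and I think the change is the arm's shadow, but I did not confirm it.

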